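# Feel the end float of a polishing spindle and take it up with a slotted shim

## Robot

A 7-joint arm with a two-finger parallel gripper is mounted at the origin on the work surface. World frame = base frame: x ahead of the robot, y to its left, z up, the work surface at z = 0. Lengths are in mm, angles in rad, forces in N, time in s.
With the tool pointing down it reaches from about 400 to 875 mm from the base axis. Payload 4.4 kg.
Tool frame: the origin (TCP) lies midway between the tips of the shut fingers; the grasp point (between the pads) lies 19 mm behind it; z points along the fingers, y is the line along which they close (so a half turn about z gives the same grasp; the last joint's range is limited). The gripper opens to 85 mm and grips with 20 to 120 N. Pads are 22 mm wide; open, the fingers measure 114 mm over their backs; the gripper's body (76 mm by 85 mm) begins 54 mm behind the grasp point. The pads swing forward as they close: fully open they stand 13 mm farther back than shut.
Start: joints at [1.148, 0.628, 0.038, 1.517, -0.027, 0.996, -0.02], TCP at [227.058, -609.067, 231.313] pointing down, gripper open.
Joint ranges: [-3.06, 3.06], [-0.37, 2.12], [-1.25, 1.32], [0.18, 2.47], [-1.1, 4.24], [0.23, 1.98], [-2.94, 2.94]. Speed limits (rad/s): [2.57, 2.57, 3.14, 3.14, 3.14, 3.14, 3.14].

## Interface

Orientations are given as [roll, pitch, yaw] about the fixed x, y, z axes, in that order (R = Rz(yaw) Ry(pitch) Rx(roll)).
In Python, from cell import read_state, get_image, finish_job gives the robot as it stands.
- The arm moves only by the tool send_rows, never from a script. Its argument "series" is a list of rows, each an object of numbers: "ax", "ay", "az": the turn, a rotation vector about the tool's x, y, z in rad; "dx", "dy", "dz": the shift along the tool's x, y, z in cm; "hand": the closure, from 0 (fully open) to 1 (shut). In form: [{"ax": .., "ay": .., "az": .., "dx": .., "dy": .., "dz": .., "hand": ..}, ...]. A call has 1 to 10 rows; each row is the pose to reach, as a shift and turn from the pose commanded when the call began, along the tool's axes at that moment; what a row does not reach only later rows make up. A row lasts 1/10 s, in which the tool goes at most 50 mm and 8.59 degrees, less where a joint would pass 70% of its speed; a pose out of reach is approached as far as the arm can. A call with a gripper value outside its range is refused whole. The fingers move at their own pace and stop on an object; the grip force is fixed at half the most. Time passes only in rows, so rows that repeat a pose let the fingers close. It gives the time, the measured TCP pose, the force, the opening and the grip force at its end, in the units of the state.
- read_state(): the state, without advancing time (a new reading comes with each control period).
- get_image(name): name is "scene" or "top" or "wrist"; returns a dict with "pixels" (384x512x3 uint8, red, green, blue), "mtx" (3x3 intrinsics, pixels), "k1" (the pictures are not rectified: a ray, as slopes to the right and down, at radius r is drawn at 1 + k1 r^2 times it, then the intrinsics apply), "R" (3x3) and "t" (3): a world point X has camera coordinates R X + t. Camera axes: x right, y down, z forward; pixel columns grow to the right and rows downward; lengths in mm; the calibration is good to about 2 mm. A picture is of the moment at which its call begins. There is no depth.
- finish_job(): hands the job in; it is judged then, once.
The state is a dict: "clock": time; "qpos": joint angles; "qd": joint speeds; "tau": joint torques, N m; "eef_pos": TCP position; "tool_rot": TCP orientation; "force": force on the tool from outside, world axes, zero at the start; "torque": the same for the moment, N m; "width": finger opening in mm; "gripper_force": force on a finger pad.
Only numpy, scipy, OpenCV 4.12 (cv2) and the standard library are available. Lean on these libraries where they do the work, as an engineer would, in place of code of your own. Each camera call takes 0.05 s, during which the arm holds its last target. There are 200 camera calls.

## Task

Feel the end float of the polishing spindle: push its shaft gently in until it stops, then pull it gently out until it stops. In the open gap between the shaft's collar and the bearing boss, stand the slotted shim that leaves less than 5 mm of float, astride the shaft and down on the ledge, with the other two shims left in their rack. Then push the shaft gently in again so that its collar bears on the shim, and let go, with the oil bottle, wrench and mug left alone.

Things in the scene. Friction and masses are not known exactly. Their poses are not given: they have to be found in the camera images.
- head: Green cast-iron polishing spindle head, screwed down; closed body 88 x 140 mm, top 117 mm above the bench. Origin: on the bench under the body's middle; z up; y along the shaft, which is pulled OUT towards -y and pushed IN towards +y. Shaft axis level, 85 mm above the bench, at x = 0. A belt pulley sits on the shaft's +y end.
- boss_face (a point): Centre of the flat end face of the round bearing boss (48 mm diameter) that stands out of the head on its -y side; on the shaft axis, 85 mm up; axes as head. Pushed fully in with no shim, the collar stops here. Both stops are rigid: lean on each with some 5 to 15 N beyond the drag for half a second; over 35 N bruises the faces.
- collar_face (a point): Centre of the inner face (towards the boss) of the thrust collar, a dark steel ring 40 mm in diameter, 12 mm thick, fixed on the shaft. Gap = its distance from boss_face, 1.5 to 5 mm at the start. The stop that ends the pull is hidden in the body, at a different place every time: the total float, from stop to stop, is 6.5 to 15.5 mm and has to be felt. Axes as head.
- shaft_grip (a point): Middle of the plain steel shaft outside the collar, on its axis, 46 mm beyond the collar's inner face: round, 18 mm in diameter, 63 mm free length, then a 14 mm nose 12 mm long. Axes as head. The shaft (0.9 kg) slides along y only, stays where it is left and drags with about 4.5 N; it does not tilt or turn.
- rack: Light wooden block 68 x 150 x 35 mm, fixed, with three slots 20 mm deep across it, 47 mm apart along its y, each holding one shim upright. Origin: under its middle; z up.
- shim_thick_tab (a point): The 11 mm thick steel slotted shim (about 215 g), upright: an upside-down U, 44 mm wide (its x), 50 mm high, slot 23 mm wide, open downwards, roof 38 mm above the feet; on top a tab 28 mm wide; 92 mm high in all; thickness along its y. Lowest 5 mm of the legs 2 mm thinner. This point: mid-tab, 76 mm above the feet. Feet 15 mm above the bench in the rack.
- shim_mid_tab (a point): The 8 mm thick steel slotted shim (about 155 g); otherwise as the thick one.
- shim_thin_tab (a point): The 5 mm thick steel slotted shim (about 100 g); otherwise as the thick one. For every float one of the three goes in with at least 1.5 mm to spare and leaves less than 5 mm.
- oil_bottle: White oil bottle, 54 mm in diameter, 140 mm high; bystander. Origin at its base.
- wrench: Steel wrench 170 mm long lying on the bench; bystander.
- mug: Blue mug, 76 mm in diameter, 85 mm high; bystander. Origin at its base.
- ledge (a point): Middle of the flat casting ledge under the gap, 59 mm above the bench, 26 mm below the shaft axis: 56 mm wide (x), reaching 25 mm out from the boss face. The shim's feet stand on it. Axes as head.
Not all that is in view belongs to the job. Leave any green or yellow look-alike of the part that bears shim_thick_tab alone.

How it is judged:
By the outcome, as a careful person would: the job done as asked, in the order asked, and still so for the second after the job is handed in, with the robot touching nothing.
It also fails if it takes over 59 s, if anything falls off the work surface, if the arm or the gripper's body presses on something with over 40 N, if the wrist force passes 120 N, or if a joint passes its speed limit or range.

## Working session

There is one attempt and no reset: what is moved stays moved. The work goes in short steps, Python scripts to look and compute and a tool call to move; the robot and the scene stay as the last step left them, time stands still between calls to the robot, and variables do not carry over. Pictures are saved under pics/ and viewed, at most 10 in all, crops included, and the job is handed in when it is done.

Besides the shell and the picture viewer there is one more tool, called after "Request:" by a JSON object that holds its "op" and its "data", one argument or row to a line. send_rows: Moves the arm, as the interface text tells. Its arguments: {"type":"object","properties":{"series":{"type":"array","items":{"type":"object","properties":{"ax":{"type":"number"},"ay":{"type":"number"},"az":{"type":"number"},"dx":{"type":"number"},"dy":{"type":"number"},"dz":{"type":"number"},"hand":{"type":"number"}}}}},"required":["series"]}

```bash
mkdir -p pics; ls; python3 - <<'E'
from cell import *
import cv2,numpy as np
s=read_state();print({k:np.round(v,3).tolist() for k,v in s.items()})
for n in("scene","top"):
    d=get_image(n);cv2.imwrite(f"pics/{n}0.png",d["pixels"][:,:,::-1]);np.savez(f"{n}0.npz",**d)
    print(n,d["mtx"].tolist(),d["k1"],(-d["R"].T@d["t"]).round(0))
E
```

```text
pics
{'clock': 0.0, 'qpos': [1.148, 0.629, 0.038, 1.518, -0.027, 0.996, -0.02], 'qd': [0.003, 0.0, 0.0, -0.001, -0.003, 0.002, -0.0], 'tau': [-0.001, -56.34, 1.226, -19.344, 0.011, 0.011, 0.0], 'eef_pos': [226.833, -608.463, 230.398], 'tool_rot': [-3.14, 0.0, 0.357], 'force': [1.4, -0.098, -1.45], 'torque': [0.045, -0.016, 0.006], 'gripper_force': 0.0, 'width': 85.459}
scene [[437.65373613565794, 0.0, 257.69836036427597], [0.0, 437.65373613565794, 191.60170917005377], [0.0, 0.0, 1.0]] -0.02501154775568674 [1142.  269.  965.]
top [[420.429020154059, 0.0, 251.15198484703816], [0.0, 420.429020154059, 190.60768715001848], [0.0, 0.0, 1.0]] 0.028914091003264274 [ 466.  -90. 1049.]
```

View pics/scene0.png

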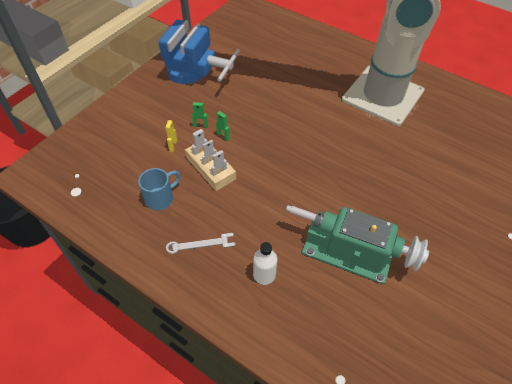

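View pics/top0.png

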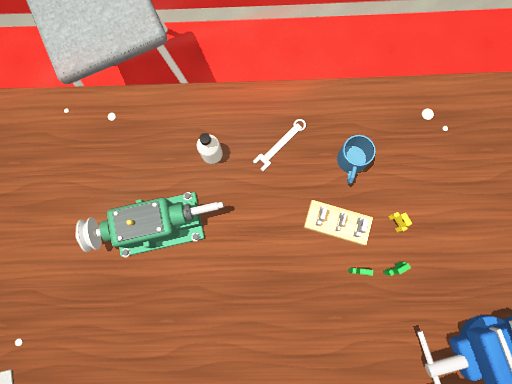

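The scene view shows the head at (350,240), its shaft pointing left, and the rack at (210,165). In the top view the head is at (140,222), the shaft at (207,208) and the rack at (338,222). Next I'll zoom in on these.

```bash
cat > h.py <<'E'
import numpy as np,cv2
from cell import *
def ray(d,u,v):
    K=d["mtx"];p=np.array([(u-K[0,2])/K[0,0],(v-K[1,2])/K[1,1]]);q=p.copy()
    for _ in range(8): q=p/(1+float(d["k1"])*(q@q))
    R=d["R"];return -R.T@d["t"],R.T@np.array([q[0],q[1],1.])
def onz(d,u,v,z):
    c,r=ray(d,u,v);return c+r*(z-c[2])/r[2]
def proj(d,X):
    c=d["R"]@np.asarray(X,float)+d["t"];q=c[:2]/c[2];q=q*(1+float(d["k1"])*(q@q));return q*[d["mtx"][0,0],d["mtx"][1,1]]+d["mtx"][:2,2]
def crop(d,u0,v0,w,h,s):
    return cv2.resize(np.ascontiguousarray(d["pixels"][v0:v0+h,u0:u0+w,::-1]),None,fx=s,fy=s,interpolation=cv2.INTER_CUBIC)
def two(d1,p1,d2,p2):
    c1,r1=ray(d1,*p1);c2,r2=ray(d2,*p2)
    A=np.stack([r1,-r2],1);k=np.linalg.lstsq(A,c2-c1,rcond=None)[0];a=c1+k[0]*r1;b=c2+k[1]*r2
    return (a+b)/2,np.linalg.norm(a-b)
E
python3 - <<'E'
from h import *
t=np.load("top0.npz");s=np.load("scene0.npz")
a=crop(t,70,180,160,90,5);b=crop(t,300,195,80,60,5);c=crop(s,180,125,80,60,5)
cv2.imwrite("pics/m.png",np.vstack([np.hstack([b,c]),cv2.resize(crop(s,280,190,160,90,5),(533,300))[:, :400] if 0 else np.hstack([cv2.resize(crop(t,150,180,80,60,5),(400,300)),cv2.resize(crop(s,280,190,80,60,5),(400,300))])]))
for n,u,v in[("head bolts",189,197),("",197,237),("",125,252),("",113,205)]: print(onz(t,u,v,10).round(0))
for p in[(308,203),(372,243)]:print(onz(t,*p,35).round(0))
E
```

```text
[638.  92.  10.]
[537.  72.  10.]
[505. 250.  10.]
[623. 284.  10.]
[ 611. -202.   35.]
[ 511. -348.   35.]
```

View pics/m.png

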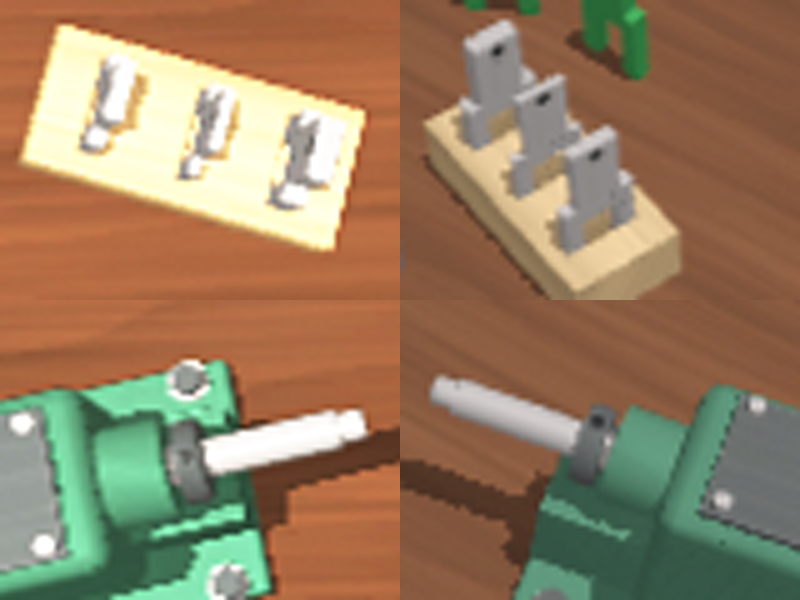

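The crops show the shims along the rack as mid (left, towards the head), thin (centre) and thick (right). The gripper width will check that. The nose tip is at top (223,205) and the collar at about (188,212).

```bash
python3 - <<'E'
from h import *
t=np.load("top0.npz");s=np.load("scene0.npz")
T=lambda u,v:(150+u/5-.4,180+(v-300)/5-.4)
S=lambda u,v:(280+(u-400)/5-.4,190+(v-300)/5-.4)
n=onz(t,*T(365,424),85);c=onz(t,*T(207,459),85)
print("nose",n.round(1),"collar out",c.round(1),"len",np.linalg.norm(n-c),"yaw of -y",np.arctan2(*(n-c)[1::-1]))
print("two-view nose",two(t,T(365,424),s,S(434,390)),"collar out", two(t,T(210,459),s,S(578,432)))
# shaft axis by mask: bright low-sat pixels in top
p=t["pixels"].astype(int);m=(p.min(2)>150);m[:195]=0;m[225:]=0;m[:,:192]=0;m[:,228:]=0
v,u=np.nonzero(m);X=np.array([onz(t,a,b,88)[:2] for a,b in zip(u,v)]);l=cv2.fitLine(X.astype(np.float32),cv2.DIST_L2,0,.01,.01).ravel();print("fit",l,np.arctan2(l[1],l[0]), (X-l[2:]@np.eye(2))@l[:2] if 0 else "")
q=(X-l[2:])@l[:2];print("ends",l[2:]+q.min()*l[:2],l[2:]+q.max()*l[:2])
R=[(60,25),(365,110),(335,250),(22,160)]
C=np.array([onz(t,300+a/5-.4,195+b/5-.4,35)[:2] for a,b in R]);print("rack",C.round(0).tolist(),C.mean(0).round(1),"sides",[np.linalg.norm(C[i]-C[i-1]).round(0) for i in range(4)])
d=(C[0]+C[3]-C[1]-C[2])/2;d/=np.linalg.norm(d);print("rack +-y dir",d,np.arctan2(d[1],d[0]))
for k in(1,0,-1):print("shim",(C.mean(0)+47*k*d).round(1))
# two-view: shim tab tops
for a,b in[((118,62),(497,28)),((216,92),(545,85)),((312,118),(597,135))]:
  print(two(t,(300+a[0]/5-.4,195+a[1]/5-.4),s,(180+(b[0]-400)/5-.4,125+b[1]/5-.4)))
E
```

```text
nose [605.9   0.8  85. ] collar out [591.5  74.3  85. ] len 74.88817700672658 yaw of -y -1.3774258091595493
two-view nose (array([606.73344156,   0.82910034,  80.70430648]), np.float64(0.9442755988589787)) collar out (array([591.45318108,  72.12516436,  86.90922254]), np.float64(1.0880066020604395))
fit [ 2.0432387e-01 -9.7890335e-01  5.9903168e+02  3.8238300e+01] -1.3650234 
ends [591.79564022  72.90571733] [606.7036524    1.48233002]
rack [[619.0, -211.0], [574.0, -354.0], [508.0, -336.0], [554.0, -190.0]] [ 563.8 -272.7] sides [np.float64(68.0), np.float64(150.0), np.float64(69.0), np.float64(153.0)]
rack +-y dir [0.30113271 0.95358224] 1.2649160505959383
shim [ 578.  -227.9]
shim [ 563.8 -272.7]
shim [ 549.7 -317.5]
(array([ 593.70292193, -236.8908024 ,  190.9784187 ]), np.float64(50.44649701298299))
(array([ 573.20648072, -265.58800023,  120.65054796]), np.float64(5.107021923812852))
(array([ 553.35727677, -289.98764925,   61.74843955]), np.float64(69.63898314954302))
```

```bash
cat >> h.py <<'E'
from scipy.spatial.transform import Rotation as Ro
HY=np.arctan2(.979,-.2026)-np.pi/2
def go(P,psi):
    s=read_state();R=Ro.from_euler('xyz',s["tool_rot"]);T=Ro.from_euler('xyz',[np.pi,0,psi])
    d=R.inv().apply(np.asarray(P)-s["eef_pos"])/10;a=(R.inv()*T).as_rotvec()
    print("pos",np.round(s["eef_pos"],1),"rot",np.round(s["tool_rot"],3),"F",np.round(s["force"],1),"t",s["clock"]);print("d(cm)",d.round(2),"a",a.round(3))
E
python3 -c "
from h import *
t=np.load('top0.npz');print(onz(t,209,148,70))
go([598.5,40,190],1.775)"
```

```text
[746.41444125  33.64754208  70.        ]
pos [ 226.8 -608.5  230.5] rot [-3.14   0.     0.357] F [-0.3 -0.9 -0.2] t 0.1
d(cm) [ 57.47 -47.78   4.13] a [-1.000e-03 -1.000e-03 -1.418e+00]
```

Request:
{"op": "send_rows", "data": {
  "series": [
    {"dx":57.5,"dy":-47.8,"dz":4.1,"az":-1.418,"hand":0.3},
    {"dx":57.5,"dy":-47.8,"dz":4.1,"az":-1.418,"hand":0.3},
    {"dx":57.5,"dy":-47.8,"dz":4.1,"az":-1.418,"hand":0.3},
    {"dx":57.5,"dy":-47.8,"dz":4.1,"az":-1.418,"hand":0.3},
    {"dx":57.5,"dy":-47.8,"dz":4.1,"az":-1.418,"hand":0.3},
    {"dx":57.5,"dy":-47.8,"dz":4.1,"az":-1.418,"hand":0.3},
    {"dx":57.5,"dy":-47.8,"dz":4.1,"az":-1.418,"hand":0.3},
    {"dx":57.5,"dy":-47.8,"dz":4.1,"az":-1.418,"hand":0.3},
    {"dx":57.5,"dy":-47.8,"dz":4.1,"az":-1.418,"hand":0.3},
    {"dx":57.5,"dy":-47.8,"dz":4.1,"az":-1.418,"hand":0.3}
  ]
}}

```text
invalid input at $.series[0]: expected keys ax, ay, az, dx, dy, dz, hand
```

```bash
python3 -c "
from h import *
go([598.5,40,190],1.775);print(read_state()['width'])"
```

```text
pos [ 226.8 -608.5  230.5] rot [-3.14   0.     0.357] F [-0.3 -0.9 -0.2] t 0.1
d(cm) [ 57.47 -47.78   4.13] a [-1.000e-03 -1.000e-03 -1.418e+00]
85.37646143010768
```

Request:
{"op": "send_rows", "data": {
  "series": [
    {"ax":0,"ay":0,"az":-1.418,"dx":57.5,"dy":-47.8,"dz":4.1,"hand":0.3},
    {"ax":0,"ay":0,"az":-1.418,"dx":57.5,"dy":-47.8,"dz":4.1,"hand":0.3},
    {"ax":0,"ay":0,"az":-1.418,"dx":57.5,"dy":-47.8,"dz":4.1,"hand":0.3},
    {"ax":0,"ay":0,"az":-1.418,"dx":57.5,"dy":-47.8,"dz":4.1,"hand":0.3},
    {"ax":0,"ay":0,"az":-1.418,"dx":57.5,"dy":-47.8,"dz":4.1,"hand":0.3},
    {"ax":0,"ay":0,"az":-1.418,"dx":57.5,"dy":-47.8,"dz":4.1,"hand":0.3},
    {"ax":0,"ay":0,"az":-1.418,"dx":57.5,"dy":-47.8,"dz":4.1,"hand":0.3},
    {"ax":0,"ay":0,"az":-1.418,"dx":57.5,"dy":-47.8,"dz":4.1,"hand":0.3},
    {"ax":0,"ay":0,"az":-1.418,"dx":57.5,"dy":-47.8,"dz":4.1,"hand":0.3},
    {"ax":0,"ay":0,"az":-1.418,"dx":57.5,"dy":-47.8,"dz":4.1,"hand":0.3}
  ]
}}

```text
clock: 1.1
eef_pos: [475.8, -174.2, 203.7]
tool_rot: [-3.141, -0.0, 1.779]
force: [0.6, -0.6, -0.3]
width: 60.0
gripper_force: 0.0
```

```bash
python3 -c "
from h import *
go([598.5,40,190],1.775);print(read_state()['width'])"
```

```text
pos [ 475.8 -174.2  203.7] rot [-3.141 -0.     1.779] F [ 0.6 -0.6 -0.3] t 1.1
d(cm) [18.42 16.43  1.37] a [-0.    -0.     0.004]
60.00279065957151
```

Request:
{"op": "send_rows", "data": {
  "series": [
    {"ax":0,"ay":0,"az":0.004,"dx":18.4,"dy":16.4,"dz":1.4,"hand":0.3},
    {"ax":0,"ay":0,"az":0.004,"dx":18.4,"dy":16.4,"dz":1.4,"hand":0.3},
    {"ax":0,"ay":0,"az":0.004,"dx":18.4,"dy":16.4,"dz":1.4,"hand":0.3},
    {"ax":0,"ay":0,"az":0.004,"dx":18.4,"dy":16.4,"dz":1.4,"hand":0.3},
    {"ax":0,"ay":0,"az":0.004,"dx":18.4,"dy":16.4,"dz":1.4,"hand":0.3},
    {"ax":0,"ay":0,"az":0.004,"dx":18.4,"dy":16.4,"dz":1.4,"hand":0.3},
    {"ax":0,"ay":0,"az":0.004,"dx":18.4,"dy":16.4,"dz":1.4,"hand":0.3},
    {"ax":0,"ay":0,"az":0.004,"dx":18.4,"dy":16.4,"dz":1.4,"hand":0.3}
  ]
}}

```text
clock: 1.9
eef_pos: [597.9, 35.7, 189.5]
tool_rot: [-3.14, 0.001, 1.769]
force: [0.1, -0.9, 0.1]
width: 59.4
gripper_force: 0.0
```

```bash
python3 -c "
from h import *
go([598.5,40,68],1.775);d=get_image('wrist');np.savez('w1.npz',**d);cv2.imwrite('pics/w1.png',d['pixels'][:,:,::-1]);print(-d['R'].T@d['t']);
for y in(0,34,46,75):
  p=np.array([591.5,73.5,85])+y*np.array([.2026,-.979,0]);print(proj(d,p))"
```

```text
pos [597.9  35.7 189.5] rot [-3.140e+00  1.000e-03  1.769e+00] F [ 0.1 -0.9  0.1] t 1.9
d(cm) [ 0.42  0.17 12.15] a [-0.002  0.001 -0.006]
[583.38214263 109.87060019 332.81529617]
[254.06569862 141.79024167]
[254.21673926 185.24611599]
[254.26712367 199.78975087]
[254.38308344 233.35323699]
```

View pics/w1.png

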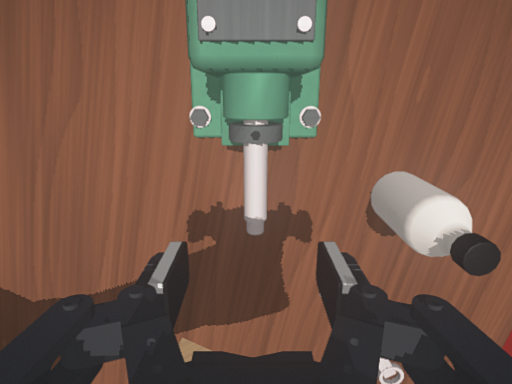

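The shaft lies along u≈256, with the nose at v≈233 and the collar at v≈130, all within 1 mm of prediction. The bottle is clear. I'll descend and grip.

Request:
{"op": "send_rows", "data": {
  "series": [
    {"ax":0,"ay":0,"az":-0.006,"dx":0.4,"dy":0.2,"dz":4,"hand":0.4},
    {"ax":0,"ay":0,"az":-0.006,"dx":0.4,"dy":0.2,"dz":8,"hand":0.4},
    {"ax":0,"ay":0,"az":-0.006,"dx":0.4,"dy":0.2,"dz":12.4,"hand":0.4},
    {"ax":0,"ay":0,"az":-0.006,"dx":0.4,"dy":0.2,"dz":12.4,"hand":0.4},
    {"ax":0,"ay":0,"az":-0.006,"dx":0.4,"dy":0.2,"dz":12.4,"hand":1},
    {"ax":0,"ay":0,"az":-0.006,"dx":0.4,"dy":0.2,"dz":12.4,"hand":1},
    {"ax":0,"ay":0,"az":-0.006,"dx":0.4,"dy":0.2,"dz":12.4,"hand":1},
    {"ax":0,"ay":0,"az":-0.006,"dx":0.4,"dy":0.2,"dz":12.4,"hand":1},
    {"ax":0,"ay":0,"az":-0.006,"dx":0.4,"dy":0.2,"dz":12.4,"hand":1}
  ]
}}

```text
clock: 2.85
eef_pos: [599.1, 40.9, 68.6]
tool_rot: [-3.141, 0.001, 1.776]
force: [-5.4, -1.5, 6.5]
width: 16.2
gripper_force: 58.6
```

```bash
cat > f.py <<'E'
from h import *
s=read_state();e=np.array([-.2026,.979]);n=np.array([.979,.2026]);b=np.array([589,85.3])
print("t",round(s["clock"],2),"along",((s["eef_pos"][:2]-b)@e).round(2),"lat",((s["eef_pos"][:2]-b)@n).round(2),"z",s["eef_pos"][2].round(1),"F along",(s["force"][:2]@e).round(1),"Flat",(s["force"][:2]@n).round(1),"Fz",s["force"][2].round(1),"rot",np.round(s["tool_rot"],3),"w",s["width"],s["gripper_force"])
E
python3 f.py
```

```text
t 2.85 along -45.56 lat 0.89 z 68.6 F along -0.3 Flat -5.6 Fz 6.5 rot [-3.141e+00  1.000e-03  1.776e+00] w 16.176533794778436 58.60085606575012
```

Request:
{"op": "send_rows", "data": {
  "series": [
    {"ax":0,"ay":0,"az":0,"dx":0.05,"dy":0,"dz":0,"hand":1},
    {"ax":0,"ay":0,"az":0,"dx":0.1,"dy":0,"dz":0,"hand":1}
  ]
}}

```text
clock: 3.05
eef_pos: [599.1, 40.8, 68.5]
tool_rot: [-3.141, 0.003, 1.775]
force: [-4.5, -3.1, 5.2]
width: 16.4
gripper_force: 58.6
```

```bash
python3 f.py
```

```text
t 3.05 along -45.58 lat 0.88 z 68.5 F along -2.1 Flat -5.0 Fz 5.2 rot [-3.141e+00  3.000e-03  1.775e+00] w 16.43547869478271 58.64737272262573
```

Request:
{"op": "send_rows", "data": {
  "series": [
    {"ax":0,"ay":0,"az":0,"dx":0.05,"dy":0,"dz":0,"hand":1},
    {"ax":0,"ay":0,"az":0,"dx":0.1,"dy":0,"dz":0,"hand":1}
  ]
}}

```text
clock: 3.25
eef_pos: [599.1, 40.8, 68.5]
tool_rot: [-3.141, 0.004, 1.775]
force: [-4.2, -5.1, 5.8]
width: 16.0
gripper_force: 58.6
```

```bash
python3 f.py
```

```text
t 3.25 along -45.58 lat 0.87 z 68.5 F along -4.1 Flat -5.2 Fz 5.8 rot [-3.141  0.004  1.775] w 15.975643075669105 58.638432025909424
```

Request:
{"op": "send_rows", "data": {
  "series": [
    {"ax":0,"ay":0,"az":0,"dx":0.05,"dy":0,"dz":0,"hand":1},
    {"ax":0,"ay":0,"az":0,"dx":0.1,"dy":0,"dz":0,"hand":1},
    {"ax":0,"ay":0,"az":0,"dx":0.15,"dy":0,"dz":0,"hand":1},
    {"ax":0,"ay":0,"az":0,"dx":0.2,"dy":0,"dz":0,"hand":1}
  ]
}}

```text
clock: 3.65
eef_pos: [598.8, 42.3, 68.5]
tool_rot: [-3.141, 0.004, 1.774]
force: [-4.3, -5.4, 5.9]
width: 16.2
gripper_force: 58.6
```

```bash
python3 f.py
```

```text
t 3.65 along -44.11 lat 0.92 z 68.5 F along -4.4 Flat -5.3 Fz 5.9 rot [-3.141  0.004  1.774] w 16.234060861768125 58.611899614334106
```

Request:
{"op": "send_rows", "data": {
  "series": [
    {"ax":0,"ay":0,"az":0,"dx":0.05,"dy":0,"dz":0,"hand":1},
    {"ax":0,"ay":0,"az":0,"dx":0.1,"dy":0,"dz":0,"hand":1},
    {"ax":0,"ay":0,"az":0,"dx":0.15,"dy":0,"dz":0,"hand":1},
    {"ax":0,"ay":0,"az":0,"dx":0.2,"dy":0,"dz":0,"hand":1}
  ]
}}

```text
clock: 4.05
eef_pos: [598.5, 44.2, 68.5]
tool_rot: [-3.141, 0.004, 1.774]
force: [-4.3, -6.7, 6.0]
width: 15.8
gripper_force: 58.6
```

```bash
python3 f.py
```

```text
t 4.05 along -42.11 lat 0.95 z 68.5 F along -5.7 Flat -5.5 Fz 6.0 rot [-3.141  0.004  1.774] w 15.823468272156425 58.60798358917236
```

Request:
{"op": "send_rows", "data": {
  "series": [
    {"ax":0,"ay":0,"az":0,"dx":0.05,"dy":0,"dz":0,"hand":1},
    {"ax":0,"ay":0,"az":0,"dx":0.1,"dy":0,"dz":0,"hand":1},
    {"ax":0,"ay":0,"az":0,"dx":0.15,"dy":0,"dz":0,"hand":1},
    {"ax":0,"ay":0,"az":0,"dx":0.2,"dy":0,"dz":0,"hand":1}
  ]
}}

```text
clock: 4.45
eef_pos: [598.2, 45.2, 68.5]
tool_rot: [-3.141, 0.006, 1.774]
force: [-3.3, -8.0, 4.9]
width: 16.3
gripper_force: 58.6
```

```bash
python3 f.py
```

```text
t 4.45 along -41.18 lat 0.91 z 68.5 F along -7.1 Flat -4.9 Fz 4.9 rot [-3.141  0.006  1.774] w 16.265604302079552 58.599278926849365
```

Request:
{"op": "send_rows", "data": {
  "series": [
    {"ax":0,"ay":0,"az":0,"dx":0.05,"dy":0,"dz":0,"hand":1},
    {"ax":0,"ay":0,"az":0,"dx":0.1,"dy":0,"dz":0,"hand":1},
    {"ax":0,"ay":0,"az":0,"dx":0.15,"dy":0,"dz":0,"hand":1},
    {"ax":0,"ay":0,"az":0,"dx":0.2,"dy":0,"dz":0,"hand":1}
  ]
}}

```text
clock: 4.85
eef_pos: [598.2, 45.2, 68.5]
tool_rot: [-3.141, 0.008, 1.773]
force: [-2.9, -11.0, 5.2]
width: 15.8
gripper_force: 58.5
```

```bash
python3 f.py
```

```text
t 4.85 along -41.15 lat 0.89 z 68.5 F along -10.2 Flat -5.1 Fz 5.2 rot [-3.141  0.008  1.773] w 15.751815429400333 58.54904651641846
```

Request:
{"op": "send_rows", "data": {
  "series": [
    {"ax":0,"ay":0,"az":0,"dx":0.1,"dy":0,"dz":0,"hand":1},
    {"ax":0,"ay":0,"az":0,"dx":0.2,"dy":0,"dz":0,"hand":1},
    {"ax":0,"ay":0,"az":0,"dx":0.25,"dy":0,"dz":0,"hand":1},
    {"ax":0,"ay":0,"az":0,"dx":0.25,"dy":0,"dz":0,"hand":1},
    {"ax":0,"ay":0,"az":0,"dx":0.25,"dy":0,"dz":0,"hand":1},
    {"ax":0,"ay":0,"az":0,"dx":0.25,"dy":0,"dz":0,"hand":1},
    {"ax":0,"ay":0,"az":0,"dx":0.25,"dy":0,"dz":0,"hand":1},
    {"ax":0,"ay":0,"az":0,"dx":0.25,"dy":0,"dz":0,"hand":1}
  ]
}}

```text
clock: 5.65
eef_pos: [598.2, 45.2, 68.6]
tool_rot: [-3.141, 0.01, 1.771]
force: [-0.9, -14.4, 5.2]
width: 16.3
gripper_force: 58.5
```

```bash
python3 f.py
```

```text
t 5.65 along -41.15 lat 0.92 z 68.6 F along -13.9 Flat -3.8 Fz 5.2 rot [-3.141  0.01   1.771] w 16.300921384718855 58.48650813102722
```

Request:
{"op": "send_rows", "data": {
  "series": [
    {"ax":0,"ay":0,"az":0,"dx":-0.2,"dy":0,"dz":0,"hand":1},
    {"ax":0,"ay":0,"az":0,"dx":-0.4,"dy":0,"dz":0,"hand":1},
    {"ax":0,"ay":0,"az":0,"dx":-0.6,"dy":0,"dz":0,"hand":1},
    {"ax":0,"ay":0,"az":0,"dx":-0.8,"dy":0,"dz":0,"hand":1},
    {"ax":0,"ay":0,"az":0,"dx":-0.9,"dy":0,"dz":0,"hand":1},
    {"ax":0,"ay":0,"az":0,"dx":-1.0,"dy":0,"dz":0,"hand":1},
    {"ax":0,"ay":0,"az":0,"dx":-1.1,"dy":0,"dz":0,"hand":1},
    {"ax":0,"ay":0,"az":0,"dx":-1.2,"dy":0,"dz":0,"hand":1},
    {"ax":0,"ay":0,"az":0,"dx":-1.3,"dy":0,"dz":0,"hand":1},
    {"ax":0,"ay":0,"az":0,"dx":-1.4,"dy":0,"dz":0,"hand":1}
  ]
}}

```text
clock: 6.65
eef_pos: [598.8, 42.3, 68.5]
tool_rot: [-3.141, -0.002, 1.777]
force: [-6.3, 2.8, 5.5]
width: 16.2
gripper_force: 58.8
```

```bash
python3 f.py
```

```text
t 6.65 along -44.09 lat 0.91 z 68.5 F along 4.0 Flat -5.6 Fz 5.5 rot [-3.141e+00 -2.000e-03  1.777e+00] w 16.18487222796468 58.750171065330505
```

Request:
{"op": "send_rows", "data": {
  "series": [
    {"ax":0,"ay":0,"az":0,"dx":-0.05,"dy":0,"dz":0,"hand":1},
    {"ax":0,"ay":0,"az":0,"dx":-0.1,"dy":0,"dz":0,"hand":1},
    {"ax":0,"ay":0,"az":0,"dx":-0.15,"dy":0,"dz":0,"hand":1},
    {"ax":0,"ay":0,"az":0,"dx":-0.2,"dy":0,"dz":0,"hand":1},
    {"ax":0,"ay":0,"az":0,"dx":-0.25,"dy":0,"dz":0,"hand":1},
    {"ax":0,"ay":0,"az":0,"dx":-0.3,"dy":0,"dz":0,"hand":1}
  ]
}}

```text
clock: 7.25
eef_pos: [599.4, 39.3, 68.5]
tool_rot: [-3.141, -0.002, 1.777]
force: [-7.8, 3.3, 6.2]
width: 16.3
gripper_force: 58.8
```

```bash
python3 f.py
```

```text
t 7.25 along -47.16 lat 0.88 z 68.5 F along 4.8 Flat -7.0 Fz 6.2 rot [-3.141e+00 -2.000e-03  1.777e+00] w 16.3067335443166 58.76311540603638
```

Traveled 6.0 mm so far.

Request:
{"op": "send_rows", "data": {
  "series": [
    {"ax":0,"ay":0,"az":0,"dx":-0.05,"dy":0,"dz":0,"hand":1},
    {"ax":0,"ay":0,"az":0,"dx":-0.1,"dy":0,"dz":0,"hand":1},
    {"ax":0,"ay":0,"az":0,"dx":-0.15,"dy":0,"dz":0,"hand":1},
    {"ax":0,"ay":0,"az":0,"dx":-0.2,"dy":0,"dz":0,"hand":1},
    {"ax":0,"ay":0,"az":0,"dx":-0.25,"dy":0,"dz":0,"hand":1},
    {"ax":0,"ay":0,"az":0,"dx":-0.3,"dy":0,"dz":0,"hand":1}
  ]
}}

```text
clock: 7.85
eef_pos: [600.0, 36.3, 68.5]
tool_rot: [-3.141, -0.002, 1.777]
force: [-7.0, 3.1, 7.1]
width: 16.3
gripper_force: 58.8
```

```bash
python3 f.py
```

```text
t 7.85 along -50.17 lat 0.85 z 68.5 F along 4.4 Flat -6.2 Fz 7.1 rot [-3.141e+00 -2.000e-03  1.777e+00] w 16.298612101467032 58.775097727775574
```

Request:
{"op": "send_rows", "data": {
  "series": [
    {"ax":0,"ay":0,"az":0,"dx":-0.05,"dy":0,"dz":0,"hand":1},
    {"ax":0,"ay":0,"az":0,"dx":-0.1,"dy":0,"dz":0,"hand":1},
    {"ax":0,"ay":0,"az":0,"dx":-0.15,"dy":0,"dz":0,"hand":1},
    {"ax":0,"ay":0,"az":0,"dx":-0.2,"dy":0,"dz":0,"hand":1},
    {"ax":0,"ay":0,"az":0,"dx":-0.25,"dy":0,"dz":0,"hand":1}
  ]
}}

```text
clock: 8.35
eef_pos: [600.5, 33.9, 68.5]
tool_rot: [-3.141, -0.002, 1.777]
force: [-6.9, 2.9, 7.0]
width: 16.5
gripper_force: 58.8
```

```bash
python3 f.py
```

```text
t 8.35 along -52.67 lat 0.83 z 68.5 F along 4.2 Flat -6.2 Fz 7.0 rot [-3.141e+00 -2.000e-03  1.777e+00] w 16.50077765809892 58.78098964691162
```

Request:
{"op": "send_rows", "data": {
  "series": [
    {"ax":0,"ay":0,"az":0,"dx":-0.05,"dy":0,"dz":0,"hand":1},
    {"ax":0,"ay":0,"az":0,"dx":-0.1,"dy":0,"dz":0,"hand":1},
    {"ax":0,"ay":0,"az":0,"dx":-0.15,"dy":0,"dz":0,"hand":1},
    {"ax":0,"ay":0,"az":0,"dx":-0.2,"dy":0,"dz":0,"hand":1},
    {"ax":0,"ay":0,"az":0,"dx":-0.25,"dy":0,"dz":0,"hand":1},
    {"ax":0,"ay":0,"az":0,"dx":-0.3,"dy":0,"dz":0,"hand":1}
  ]
}}

```text
clock: 8.95
eef_pos: [601.1, 31.0, 68.5]
tool_rot: [-3.141, -0.002, 1.777]
force: [-7.3, 3.7, 5.8]
width: 16.0
gripper_force: 58.8
```

```bash
python3 f.py
```

```text
t 8.95 along -55.65 lat 0.82 z 68.5 F along 5.1 Flat -6.4 Fz 5.8 rot [-3.141e+00 -2.000e-03  1.777e+00] w 15.98019659241694 58.78735363483429
```

Request:
{"op": "send_rows", "data": {
  "series": [
    {"ax":0,"ay":0,"az":0,"dx":-0.05,"dy":0,"dz":0,"hand":1},
    {"ax":0,"ay":0,"az":0,"dx":-0.1,"dy":0,"dz":0,"hand":1},
    {"ax":0,"ay":0,"az":0,"dx":-0.15,"dy":0,"dz":0,"hand":1},
    {"ax":0,"ay":0,"az":0,"dx":-0.2,"dy":0,"dz":0,"hand":1},
    {"ax":0,"ay":0,"az":0,"dx":-0.25,"dy":0,"dz":0,"hand":1}
  ]
}}

```text
clock: 9.45
eef_pos: [601.2, 30.6, 68.5]
tool_rot: [-3.141, -0.004, 1.778]
force: [-9.3, 7.5, 6.5]
width: 16.1
gripper_force: 58.8
```

```bash
python3 f.py
```

```text
t 9.45 along -56.06 lat 0.81 z 68.5 F along 9.2 Flat -7.6 Fz 6.5 rot [-3.141 -0.004  1.778] w 16.077207418229243 58.82766902446747
```

Request:
{"op": "send_rows", "data": {
  "series": [
    {"ax":0,"ay":0,"az":0,"dx":-0.1,"dy":0,"dz":0,"hand":1},
    {"ax":0,"ay":0,"az":0,"dx":-0.2,"dy":0,"dz":0,"hand":1},
    {"ax":0,"ay":0,"az":0,"dx":-0.25,"dy":0,"dz":0,"hand":1},
    {"ax":0,"ay":0,"az":0,"dx":-0.25,"dy":0,"dz":0,"hand":1},
    {"ax":0,"ay":0,"az":0,"dx":-0.25,"dy":0,"dz":0,"hand":1},
    {"ax":0,"ay":0,"az":0,"dx":-0.25,"dy":0,"dz":0,"hand":1},
    {"ax":0,"ay":0,"az":0,"dx":-0.25,"dy":0,"dz":0,"hand":1},
    {"ax":0,"ay":0,"az":0,"dx":-0.25,"dy":0,"dz":0,"hand":1}
  ]
}}

```text
clock: 10.25
eef_pos: [601.2, 30.5, 68.5]
tool_rot: [-3.141, -0.007, 1.78]
force: [-9.9, 10.9, 6.5]
width: 16.0
gripper_force: 58.9
```

```bash
python3 f.py
```

```text
t 10.25 along -56.09 lat 0.82 z 68.5 F along 12.7 Flat -7.4 Fz 6.5 rot [-3.141 -0.007  1.78 ] w 15.969989621263021 58.93141329288483
```

Request:
{"op": "send_rows", "data": {
  "series": [
    {"ax":0,"ay":0,"az":0,"dx":0.2,"dy":0,"dz":0,"hand":1},
    {"ax":0,"ay":0,"az":0,"dx":0.4,"dy":0,"dz":0,"hand":1},
    {"ax":0,"ay":0,"az":0,"dx":0.6,"dy":0,"dz":0,"hand":1},
    {"ax":0,"ay":0,"az":0,"dx":0.6,"dy":0,"dz":0,"hand":1}
  ]
}}

```text
clock: 10.65
eef_pos: [601.2, 30.5, 68.5]
tool_rot: [-3.141, 0.0, 1.777]
force: [-5.4, 0.5, 6.7]
width: 15.9
gripper_force: 58.7
```

```bash
python3 f.py
```

```text
t 10.65 along -56.08 lat 0.85 z 68.5 F along 1.6 Flat -5.2 Fz 6.7 rot [-3.141  0.     1.777] w 15.89475051003128 58.7192577123642
```

Float is 14.9 mm, so the thick shim (about 3.9 mm left). I'll release and rise.

Request:
{"op": "send_rows", "data": {
  "series": [
    {"ax":0,"ay":0,"az":0,"dx":0,"dy":0,"dz":0,"hand":0.4},
    {"ax":0,"ay":0,"az":0,"dx":0,"dy":0,"dz":0,"hand":0.4},
    {"ax":0,"ay":0,"az":0,"dx":0,"dy":0,"dz":0,"hand":0.4},
    {"ax":0,"ay":0,"az":0,"dx":0,"dy":0,"dz":-4,"hand":0.4},
    {"ax":0,"ay":0,"az":0,"dx":0,"dy":0,"dz":-8,"hand":0.4},
    {"ax":0,"ay":0,"az":0,"dx":0,"dy":0,"dz":-12.3,"hand":0.4},
    {"ax":0,"ay":0,"az":0,"dx":0,"dy":0,"dz":-12.3,"hand":0.4}
  ]
}}

```text
clock: 11.35
eef_pos: [606.9, 30.8, 195.5]
tool_rot: [3.129, 0.001, 1.776]
force: [-0.4, -0.0, -0.1]
width: 50.9
gripper_force: 0.0
```

```bash
python3 f.py; python3 -c "
from h import *
d=get_image('wrist');np.savez('w2.npz',**d);
print(-d['R'].T@d['t'],proj(d,[601,26,85]))
cv2.imwrite('pics/w2.png',crop(d,160,60,200,150,4))
go([549.7,-317.5,210],-.306)"
```

```text
t 11.35 along -56.94 lat 6.49 z 195.5 F along 0.1 Flat -0.4 Fz -0.1 rot [3.129e+00 1.000e-03 1.776e+00] w 50.87549928045626 0.0
[589.80264657 104.4535662  338.80358636] [242.08213622 192.54399143]
pos [605.   30.3 192.6] rot [3.134e+00 1.000e-03 1.776e+00] F [-0.3 -0.3 -0.3] t 11.4
d(cm) [-32.92 -12.49  -1.81] a [ 0.006 -0.008  2.082]
```

View pics/w2.png

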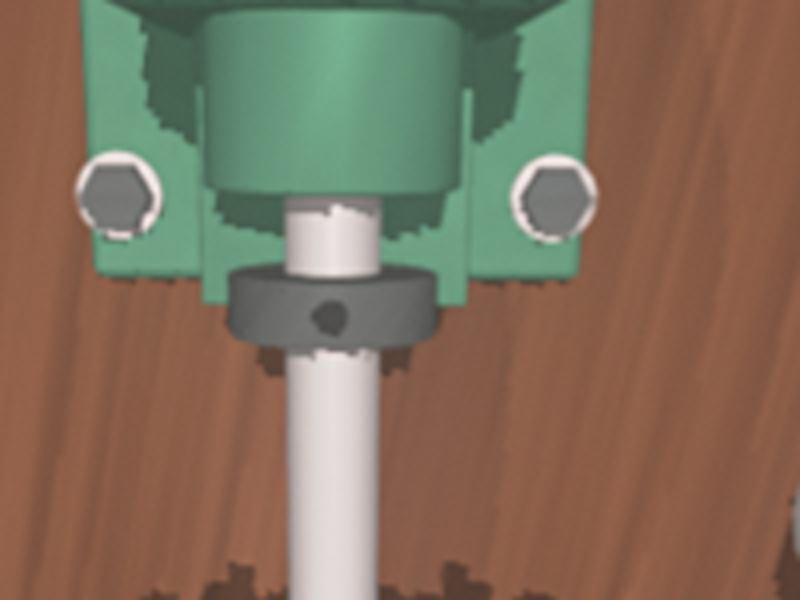

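The picture shows the gap fully open: boss face edge at crop row ~193, collar inner edge at row ~267, shaft column ~333.

```bash
python3 -c "
from h import *
d=np.load('w2.npz');P=lambda u,v,z:onz(d,160+u/4-.4,60+v/4-.4,z)
e=np.array([-.2026,.979]);n=np.array([.979,.2026]);b=np.array([589,85.3])
for nm,p in [('boss',P(333,193,109)),('collar in',P(333,267,105)),('shaft500',P(333,500,90)),('shaft 240',P(333,240,90))]:
  print(nm,p.round(1),((p[:2]-b)@e).round(1),((p[:2]-b)@n).round(1))
go([549.7,-317.5,210],-.306)"
```

```text
boss [588.7  92.4 109. ] 7.0 1.1
collar in [591.1  79.9 105. ] -5.8 1.0
shaft500 [600.1  34.1  90. ] -52.4 0.5
shaft 240 [590.3  83.1  90. ] -2.4 0.8
pos [605.   30.3 192.6] rot [3.134e+00 1.000e-03 1.776e+00] F [-0.3 -0.3 -0.3] t 11.4
d(cm) [-32.92 -12.49  -1.81] a [ 0.006 -0.008  2.082]
```

Request:
{"op": "send_rows", "data": {
  "series": [
    {"ax":0,"ay":0,"az":2.082,"dx":-32.9,"dy":-12.3,"dz":-1.8,"hand":0.6},
    {"ax":0,"ay":0,"az":2.082,"dx":-32.9,"dy":-12.3,"dz":-1.8,"hand":0.6},
    {"ax":0,"ay":0,"az":2.082,"dx":-32.9,"dy":-12.3,"dz":-1.8,"hand":0.6},
    {"ax":0,"ay":0,"az":2.082,"dx":-32.9,"dy":-12.3,"dz":-1.8,"hand":0.6},
    {"ax":0,"ay":0,"az":2.082,"dx":-32.9,"dy":-12.3,"dz":-1.8,"hand":0.6},
    {"ax":0,"ay":0,"az":2.082,"dx":-32.9,"dy":-12.3,"dz":-1.8,"hand":0.6},
    {"ax":0,"ay":0,"az":2.082,"dx":-32.9,"dy":-12.3,"dz":-1.8,"hand":0.6},
    {"ax":0,"ay":0,"az":2.082,"dx":-32.9,"dy":-12.3,"dz":-1.8,"hand":0.6},
    {"ax":0,"ay":0,"az":2.082,"dx":-32.9,"dy":-12.3,"dz":-1.8,"hand":0.6},
    {"ax":0,"ay":0,"az":2.082,"dx":-32.9,"dy":-12.3,"dz":-1.8,"hand":0.6}
  ]
}}

```text
clock: 12.4
eef_pos: [548.2, -317.8, 205.5]
tool_rot: [-3.14, 0.002, 0.269]
force: [-0.2, 0.5, -0.5]
width: 34.0
gripper_force: 0.0
```

```bash
python3 -c "
from h import *
go([549.7,-317.5,210],-.306)"
```

```text
pos [ 548.2 -317.8  205.5] rot [-3.14e+00  2.00e-03  2.69e-01] F [-0.2  0.5 -0.5] t 12.4
d(cm) [ 0.15  0.01 -0.45] a [-0.001  0.002  0.575]
```

Request:
{"op": "send_rows", "data": {
  "series": [
    {"ax":0,"ay":0,"az":0.575,"dx":0.15,"dy":0,"dz":-0.4,"hand":0.6},
    {"ax":0,"ay":0,"az":0.575,"dx":0.15,"dy":0,"dz":-0.4,"hand":0.6},
    {"ax":0,"ay":0,"az":0.575,"dx":0.15,"dy":0,"dz":-0.4,"hand":0.6},
    {"ax":0,"ay":0,"az":0.575,"dx":0.15,"dy":0,"dz":-0.4,"hand":0.6},
    {"ax":0,"ay":0,"az":0.575,"dx":0.15,"dy":0,"dz":-0.4,"hand":0.6},
    {"ax":0,"ay":0,"az":0.575,"dx":0.15,"dy":0,"dz":-0.4,"hand":0.6}
  ]
}}

```text
clock: 13.0
eef_pos: [550.2, -316.6, 210.1]
tool_rot: [3.141, 0.001, -0.295]
force: [-0.6, -0.2, 1.3]
width: 34.2
gripper_force: 0.0
```

```bash
python3 -c "
from h import *
d=get_image('wrist');np.savez('w3.npz',**d);
c=np.array([549.7,-317.5]);yv=np.array([.3011,.9536]);xv=np.array([.9536,-.3011])
print([proj(d,[*(c+47*k*yv),107]).round(0) for k in(0,1,2)])
cv2.imwrite('pics/w3.png',d['pixels'][:,:,::-1])
go([549.7,-317.5,210],-.306)"
```

```text
[array([254., 191.]), array([194., 190.]), array([133., 189.])]
pos [ 550.3 -316.6  210.2] rot [ 3.142e+00  1.000e-03 -2.960e-01] F [-0.4  0.6  0. ] t 13.05
d(cm) [-0.03  0.11  0.02] a [0.    0.001 0.01 ]
```

View pics/w3.png

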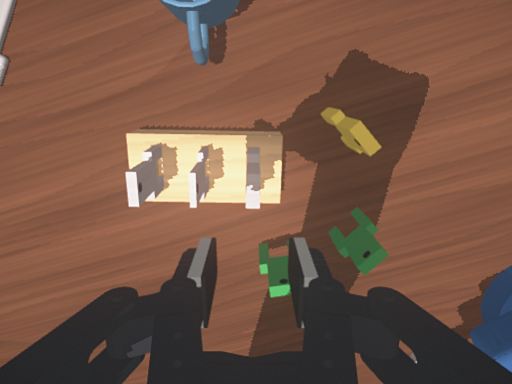

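The right shim's tab is at u≈247–260, the middle one's at 190–197 and the left one's at 127–140, all where predicted. I'll measure the thicknesses precisely.

```bash
python3 -c "
from h import *
d=np.load('w3.npz');p=d['pixels'].astype(int).mean(2).astype(int)
for v in(180,190,200,204):
  print(v,p[v,122:146],p[v,185:203],p[v,242:266])
cv2.imwrite('pics/w3c.png',crop(d,115,120,175,100,4))"
```

```text
180 [116 114 112 135 210 244 240 238 239 239 239 239 240 243 233 124 112 118
 118 118 118 117 118 119] [229 229 229 234 240 242 242 242 243 246 236 134 122 126 127 127 127 128] [225 226 228 219 167 148 149 150 150 150 150 150 150 150 150 150 149 149
 150 151 148 149 184 214]
190 [102 103 100  96 125 211 247 242 241 240 241 241 241 242 244 222 112  60
  61  85 115 120 121 119] [226 226 225 227 237 243 242 242 243 246 240 140  82 107 129 129 128 127] [229 230 227 215 215 239 239 239 236 227 229 208 155 151 150 152 188 213
 219 233 232 231 230 230]
200 [107 106 106 106 105 130 207 244 239 237 238 237 238 238 240 240 212 121
 115 119 119 120 136 184] [227 227 226 225 233 240 240 239 240 241 239 196 124 121 165 223 240 238] [223 223 223 230 236 236 236 235 235 235 235 235 235 235 235 235 235 234
 225 221 222 222 222 222]
204 [102 101 101 102  99 100 172 251 244 242 242 242 242 242 243 246 243 131
 111 113 109 110 111 111] [120 118 118 116 156 227 245 242 241 243 242 209 126 119 121 119 119 118] [116 112 114 173 233 239 238 237 236 236 236 237 236 236 236 237 239 225
 139 109 113 114 114 115]
```

View pics/w3c.png

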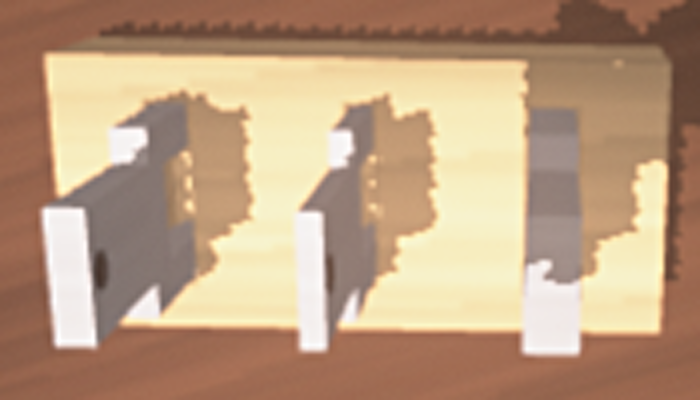

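Request:
{"op": "send_rows", "data": {
  "series": [
    {"ax":0,"ay":0,"az":0.01,"dx":0,"dy":0,"dz":4.5,"hand":0.6},
    {"ax":0,"ay":0,"az":0.01,"dx":0,"dy":0,"dz":9,"hand":0.6},
    {"ax":0,"ay":0,"az":0.01,"dx":0,"dy":0,"dz":13.4,"hand":0.6},
    {"ax":0,"ay":0,"az":0.01,"dx":0,"dy":0,"dz":13.4,"hand":0.6},
    {"ax":0,"ay":0,"az":0.01,"dx":0,"dy":0,"dz":13.4,"hand":1},
    {"ax":0,"ay":0,"az":0.01,"dx":0,"dy":0,"dz":13.4,"hand":1},
    {"ax":0,"ay":0,"az":0.01,"dx":0,"dy":0,"dz":13.4,"hand":1},
    {"ax":0,"ay":0,"az":0.01,"dx":0,"dy":0,"dz":13.4,"hand":1},
    {"ax":0,"ay":0,"az":0.01,"dx":0,"dy":0,"dz":13.4,"hand":1}
  ]
}}

```text
clock: 13.95
eef_pos: [551.8, -317.4, 79.1]
tool_rot: [3.141, -0.003, -0.308]
force: [-1.0, 0.4, 7.6]
width: 10.1
gripper_force: 61.2
```

```bash
python3 f.py; python3 -c "
from h import *
go([549.7,-317.5,210],-.306)"
```

```text
t 13.95 along -386.74 lat -118.03 z 79.1 F along 0.6 Flat -0.9 Fz 7.6 rot [ 3.141e+00 -3.000e-03 -3.080e-01] w 10.06005296326628 61.202019453048706
pos [ 551.8 -317.4   79.1] rot [ 3.141e+00 -3.000e-03 -3.080e-01] F [-1.   0.4  7.6] t 13.95
d(cm) [ -0.15   0.08 -13.1 ] a [ 0.001 -0.003 -0.002]
```

Request:
{"op": "send_rows", "data": {
  "series": [
    {"ax":0,"ay":0,"az":0,"dx":0,"dy":0,"dz":-0.7,"hand":1},
    {"ax":0,"ay":0,"az":0,"dx":0,"dy":0,"dz":-1.4,"hand":1},
    {"ax":0,"ay":0,"az":0,"dx":0,"dy":0,"dz":-2.1,"hand":1},
    {"ax":0,"ay":0,"az":0,"dx":0,"dy":0,"dz":-3,"hand":1},
    {"ax":0,"ay":0,"az":0,"dx":0,"dy":0,"dz":-5,"hand":1},
    {"ax":0,"ay":0,"az":0,"dx":0,"dy":0,"dz":-8,"hand":1},
    {"ax":0,"ay":0,"az":0,"dx":0,"dy":0,"dz":-11,"hand":1},
    {"ax":0,"ay":0,"az":0,"dx":0,"dy":0,"dz":-14,"hand":1},
    {"ax":0,"ay":0,"az":0,"dx":0,"dy":0,"dz":-14,"hand":1}
  ]
}}

```text
clock: 14.85
eef_pos: [552.3, -318.3, 221.8]
tool_rot: [3.14, -0.007, -0.309]
force: [0.7, -0.3, -2.1]
width: 9.8
gripper_force: 60.0
```

```bash
python3 f.py; python3 -c "
from h import *
b=np.array([589,85.3]);e=np.array([-.2026,.979]);n=np.array([.979,.2026])
P=b+(5.5-7.5)*e+(.8+2)*n;print(P)
go([*P,225],.204)"
```

```text
t 14.85 along -387.71 lat -117.72 z 221.8 F along -0.5 Flat 0.6 Fz -2.1 rot [ 3.14  -0.007 -0.309] w 9.785548847717926 60.03784775733948
[592.1464   83.90928]
pos [ 552.3 -318.3  221.8] rot [ 3.14  -0.007 -0.309] F [ 0.7 -0.3 -2.1] t 14.85
d(cm) [ -8.42 -39.53  -0.45] a [ 0.004 -0.007 -0.513]
```

Fz −2.1 N is the 215 g shim, so it is held. Next it goes over the gap.

Request:
{"op": "send_rows", "data": {
  "series": [
    {"ax":0,"ay":0,"az":-0.1,"dx":-1,"dy":-3,"dz":0,"hand":1},
    {"ax":0,"ay":0,"az":-0.2,"dx":-2,"dy":-8,"dz":-0.4,"hand":1},
    {"ax":0,"ay":0,"az":-0.3,"dx":-3,"dy":-13,"dz":-0.4,"hand":1},
    {"ax":0,"ay":0,"az":-0.4,"dx":-4,"dy":-18,"dz":-0.4,"hand":1},
    {"ax":0,"ay":0,"az":-0.513,"dx":-5,"dy":-23,"dz":-0.4,"hand":1},
    {"ax":0,"ay":0,"az":-0.513,"dx":-6,"dy":-28,"dz":-0.4,"hand":1},
    {"ax":0,"ay":0,"az":-0.513,"dx":-7,"dy":-33,"dz":-0.4,"hand":1},
    {"ax":0,"ay":0,"az":-0.513,"dx":-8,"dy":-37,"dz":-0.4,"hand":1},
    {"ax":0,"ay":0,"az":-0.513,"dx":-8.4,"dy":-39.5,"dz":-0.4,"hand":1},
    {"ax":0,"ay":0,"az":-0.513,"dx":-8.4,"dy":-39.5,"dz":-0.4,"hand":1}
  ]
}}

```text
clock: 15.85
eef_pos: [589.1, 91.7, 219.6]
tool_rot: [-3.138, 0.002, 0.213]
force: [-0.4, 0.3, -2.3]
width: 10.4
gripper_force: 59.9
```

Request:
{"op": "send_rows", "data": {
  "series": [
    {"ax":0,"ay":0,"az":0,"dx":0,"dy":0,"dz":0,"hand":1},
    {"ax":0,"ay":0,"az":0,"dx":0,"dy":0,"dz":0,"hand":1},
    {"ax":0,"ay":0,"az":0,"dx":0,"dy":0,"dz":0,"hand":1}
  ]
}}

```text
clock: 16.15
eef_pos: [590.1, 83.0, 220.7]
tool_rot: [3.141, 0.001, 0.202]
force: [0.5, 0.5, -1.6]
width: 10.1
gripper_force: 59.9
```

```bash
python3 f.py; python3 -c "
from h import *
b=np.array([589,85.3]);e=np.array([-.2026,.979]);n=np.array([.979,.2026])
d=get_image('wrist');np.savez('w4.npz',**d)
P=b+(5.5-7.5)*e+(.8+2)*n;go([*P,160],.204)
print((-d['R'].T@d['t']).round(0))
f=lambda al,la,z:proj(d,[*(b+al*e+la*n),z]).round(1)
for nm,a in dict(bosstop=(5.5,.8,109),bossR=(5.5,24.8,85),bossL=(5.5,-23.2,85),coltop=(-9.5,.8,105),colR=(-9.5,20.8,85)).items():print(nm,f(*a))
cv2.imwrite('pics/w4.png',d['pixels'][:,:,::-1])"
```

```text
t 16.15 along -2.46 lat 0.61 z 220.7 F along 0.4 Flat 0.6 Fz -1.6 rot [3.141e+00 1.000e-03 2.020e-01] w 10.089260479951774 59.86682116985321
pos [590.2  83.3 220.8] rot [3.141e+00 1.000e-03 2.020e-01] F [ 0.1 -0.1 -2.3] t 16.2
d(cm) [ 0.2  -0.03  6.08] a [ 0.001  0.001 -0.002]
[664.  99. 364.]
bosstop [242.4 187.3]
bossR [242.9 152.4]
bossL [243.4 205.3]
coltop [260.9 185.8]
colR [260.4 157. ]
```

View pics/w4.png

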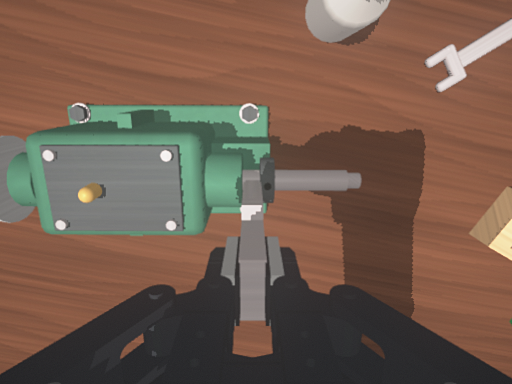

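```bash
python3 -c "
from h import *
d=np.load('w4.npz');cv2.imwrite('pics/w4c.png',crop(d,200,140,100,75,8))
p=d['pixels'].astype(int)
for v in(158,161,164,167):print(v,[tuple(x) for x in p[v,236:276:1]] if v==161 else p[v,236:276,1]-p[v,236:276,0],p[v,236:276].sum(1)//3)"
```

```text
158 [ 40  40  39  38  36  31  25  28  30  30  29  29  29  29  29  29  28  35
  49  56  56  54  55  45  17   8   7   3   4   4   3   3   3   2  -2   0
   0  -6 -19 -25] [104 103 102 105 103  91  81  84  88  88  88  88  88  88  88  87  85  98
 126 141 143 141 140 125  93  84  80  76  78  78  77  78  76  75  74  76
  75  74  73  75]
161 [(np.int64(93), np.int64(137), np.int64(112)), (np.int64(92), np.int64(134), np.int64(110)), (np.int64(93), np.int64(135), np.int64(111)), (np.int64(92), np.int64(135), np.int64(111)), (np.int64(92), np.int64(134), np.int64(110)), (np.int64(81), np.int64(117), np.int64(96)), (np.int64(66), np.int64(91), np.int64(77)), (np.int64(71), np.int64(98), np.int64(82)), (np.int64(74), np.int64(104), np.int64(87)), (np.int64(75), np.int64(104), np.int64(87)), (np.int64(74), np.int64(104), np.int64(87)), (np.int64(75), np.int64(104), np.int64(87)), (np.int64(76), np.int64(104), np.int64(88)), (np.int64(75), np.int64(102), np.int64(87)), (np.int64(74), np.int64(103), np.int64(87)), (np.int64(75), np.int64(102), np.int64(87)), (np.int64(75), np.int64(103), np.int64(8
[... 1160 characters left out ...]
80  81  84  91  91
  89  86  76  72]
164 [ 45  44  45  45  45  38  25  27  29  29  29  29  29  29  28  29  28  28
  28  27  27  28  28  19   1   1   2   2   3   2   2   2   1   1   1   2
   2   2 -10 -26] [119 120 119 119 119 102  77  83  87  88  88  88  87  87  86  86  86  86
  87  88  85  86  87  83  92 103 102 100  99  90  77  76  77  76  77  77
  76  75  76  75]
167 [ 48  48  48  47  45  35  24  28  31  31  29  30  29  29  28  28  29  29
  28  29  28  29  25  14   1   3   2   3   2   2   2   2   2   2   2   0
   0   0  -6 -21] [125 124 122 124 118  99  75  82  89  87  88  87  87  85  86  85  86  86
  86  86  87  86  84  78  90 109 109 110  99  78  79  78  77  77  77  78
  77  77  74  70]
```

View pics/w4c.png

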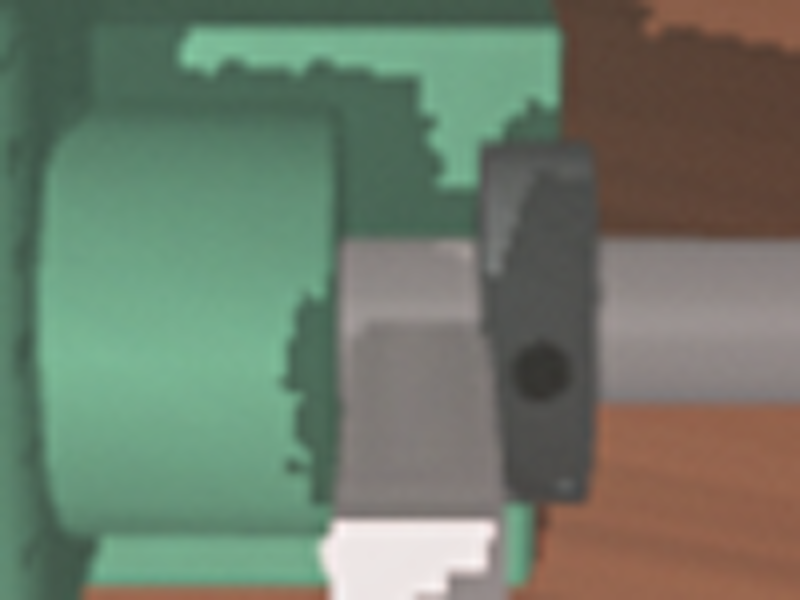

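The crop shows the boss edge at u≈241.4, the collar's inner edge at u≈259.7, and the held shim's outer leg between u≈241.3–262, its shoulder edge at row≈204.6. I'll compute offsets from these.

```bash
python3 -c "
from h import *
d=np.load('w4.npz');b=np.array([589,85.3]);e=np.array([-.2026,.979]);n=np.array([.979,.2026])
def L(nm,u,v,z):
  p=onz(d,u,v,z)[:2]-b;print(nm,'along',(p@e).round(2),'lat',(p@n).round(2))
C=lambda u,v:(200+u/8-.44,140+v/8-.44)
L('shoulder L',*C(332,519),207);L('shoulder R',*C(498,519),207);L('foot L',*C(340,238),157);L('foot R',*C(476,238),157)
L('boss far',*C(335,160),100);L('collar far',*C(480,160),97)
L('boss mid',*C(335,330),109);L('collar mid',*C(488,330),105)
L('shaft top edge',*C(650,238),85);L('shaft low edge',*C(650,403),85)
L('boss silhouette far',*C(200,112),85);L('boss sil near',*C(200,532),85)
"
```

```text
shoulder L along 3.34 lat 20.63
shoulder R along -7.13 lat 20.61
foot L along 4.17 lat 26.99
foot R along -6.78 lat 26.96
boss far along 6.32 lat 21.65
collar far along -8.5 lat 21.0
boss mid along 6.23 lat 6.19
collar mid along -9.21 lat 5.06
shaft top edge along -27.27 lat 9.9
shaft low edge along -27.72 lat -8.81
boss silhouette far along 21.18 lat 23.81
boss sil near along 22.44 lat -23.84
```

```bash
python3 -c "
from h import *
d=np.load('w4.npz');b=np.array([589,85.3]);e=np.array([-.2026,.979]);n=np.array([.979,.2026])
def L(nm,u,v,z):
  p=onz(d,u,v,z)[:2]-b;print(nm,'along',(p@e).round(2),'lat',(p@n).round(2))
C=lambda u,v:(200+u/8-.44,140+v/8-.44)
L('foot L',*C(352,322),157);L('foot R',*C(487,322),157);
L('tab',251,236,210)
print(d['pixels'][172:186,240:266].astype(int).sum(2)//3)
"; python3 f.py
```

```text
foot L along 3.27 lat 19.99
foot R along -7.71 lat 19.96
tab along -1.64 lat 4.61
[[124 104 107 133 132 132 133 132 130 131 133 132 131 131 130 131 132 138
  142 118  99 119 107  80  78  79]
 [125 103 109 135 135 134 133 134 134 135 134 134 134 133 134 133 132 134
  135 117 100 119 108  82  79  80]
 [120  94 110 137 136 135 135 136 135 136 135 136 136 135 135 136 134 136
  137 119  88  96  92  82  82  81]
 [118  87 111 139 139 138 137 138 138 136 136 137 137 137 137 136 136 138
  138 123  90  79  81  82  82  81]
 [119  87 111 140 139 139 139 140 138 139 138 139 138 139 139 140 138 139
  141 127  94  80  82  82  83  82]
 [100  86 117 145 145 143 143 143 143 143 144 143 143 143 142 143 143 143
  144 132  95  80  82  83  82  82]
 [ 87  88 119 150 149 148 148 148 148 149 148 149 148 148 148 148 148 148
  149 135  98  80  82  82  81  81]
 [ 88  88 120 152 152 149 146 146 146 145 146 146 145 145 146 146 145 146
  147 135  98  79  81  81  82  80]
 [ 87  89 122 155 151 141 130 130 129 131 133 133 133 132 130 129 128 128
  131 122  90  78  80  81  81  82]
 [ 87  88 120 150 144 131 120 120 121 123 124 125 124 122 121 119 119 118
  123 117  91  82  80  81  81  83]
 [ 88  89 117 140 129 124 120 120 122 124 124 125 124 122 121 120 119 118
  120 119 108  89  79  82  81  81]
 [ 88  88 116 136 124 122 122 121 124 124 124 124 123 122 122 120 120 118
  119 123 113  92  80  80  77  69]
 [ 88  87 112 132 124 121 121 120 124 126 125 124 123 123 122 119 120 120
  120 120 116  98  81  78  70  56]
 [ 88  88 111 130 125 122 120 122 122 124 124 125 124 122 122 120 121 119
  119 120 118 100  80  73  61  51]]
t 16.2 along -2.21 lat 0.79 z 220.8 F along -0.1 Flat 0.1 Fz -2.3 rot [3.141e+00 1.000e-03 2.020e-01] w 9.918947973630988 59.867058992385864
```

Request:
{"op": "send_rows", "data": {
  "series": [
    {"ax":0,"ay":0,"az":-0.002,"dx":0.23,"dy":-0.07,"dz":1,"hand":1},
    {"ax":0,"ay":0,"az":-0.002,"dx":0.23,"dy":-0.07,"dz":2,"hand":1},
    {"ax":0,"ay":0,"az":-0.002,"dx":0.23,"dy":-0.07,"dz":3,"hand":1},
    {"ax":0,"ay":0,"az":-0.002,"dx":0.23,"dy":-0.07,"dz":4,"hand":1},
    {"ax":0,"ay":0,"az":-0.002,"dx":0.23,"dy":-0.07,"dz":4.4,"hand":1},
    {"ax":0,"ay":0,"az":-0.002,"dx":0.23,"dy":-0.07,"dz":4.4,"hand":1},
    {"ax":0,"ay":0,"az":-0.002,"dx":0.23,"dy":-0.07,"dz":4.4,"hand":1},
    {"ax":0,"ay":0,"az":-0.002,"dx":0.23,"dy":-0.07,"dz":4.4,"hand":1}
  ]
}}

```text
clock: 17.0
eef_pos: [592.9, 86.4, 177.4]
tool_rot: [3.142, -0.001, 0.207]
force: [0.6, -0.9, -2.3]
width: 10.1
gripper_force: 59.8
```

```bash
python3 f.py; python3 -c "
from h import *
d=get_image('wrist');np.savez('w5.npz',**d)
cv2.imwrite('pics/w5.png',crop(d,200,100,100,75,8))"
```

```text
t 17.0 along 0.24 lat 4.04 z 177.4 F along -1.0 Flat 0.4 Fz -2.3 rot [ 3.142e+00 -1.000e-03  2.070e-01] w 10.111670803594029 59.82481062412262
```

View pics/w5.png

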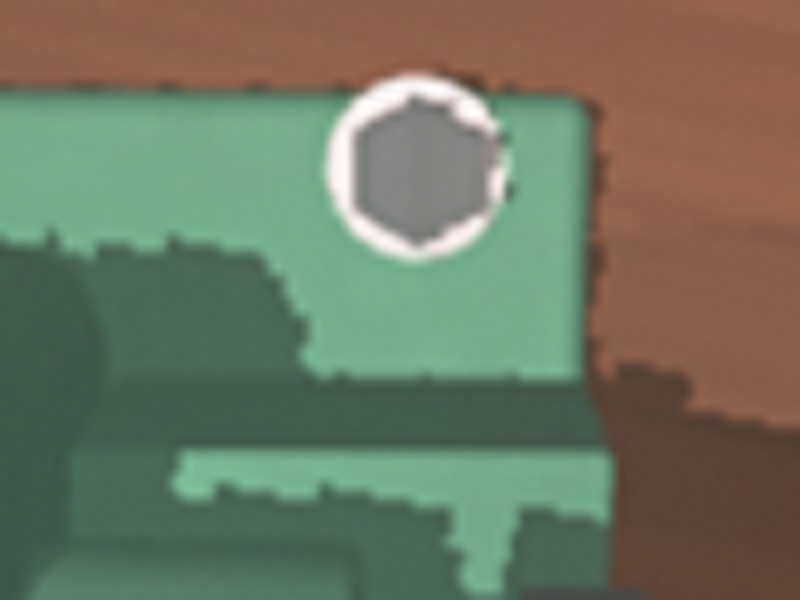

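I've used all my picture views, so I'll work from numbers only. I'll let the arm settle, then profile the edges.

Request:
{"op": "send_rows", "data": {
  "series": [
    {"ax":0,"ay":0,"az":0,"dx":0,"dy":0,"dz":0,"hand":1},
    {"ax":0,"ay":0,"az":0,"dx":0,"dy":0,"dz":0,"hand":1},
    {"ax":0,"ay":0,"az":0,"dx":0,"dy":0,"dz":0,"hand":1}
  ]
}}

```text
clock: 17.35
eef_pos: [592.6, 86.3, 177.1]
tool_rot: [3.142, -0.0, 0.207]
force: [0.0, -0.0, -2.3]
width: 9.7
gripper_force: 59.8
```

```bash
python3 f.py; python3 -c "
from h import *
d=get_image('wrist');np.savez('w6.npz',**d)
b=np.array([589,85.3]);e=np.array([-.2026,.979]);n=np.array([.979,.2026])
f=lambda al,la,z:proj(d,[*(b+al*e+la*n),z]).round(1)
for nm,a in dict(bosstop=(6.3,.6,109),bossR=(6.3,24.6,85),b20=(6.3,18,101),coltop=(-8.7,.6,105),colR=(-8.7,20.6,85),shL=(6,22.6,163),shR=(-5,22.6,163),ftL=(6,22.6,113),ftR=(-5,22.6,113)).items():print(nm,f(*a))
p=d['pixels'].astype(int)
for v in range(150,216,4):print(v,'g',p[v,232:276,1]-p[v,232:276,0]);print('   s',p[v,232:276].sum(1)//3)
"; python3 f.py
```

```text
t 17.35 along 0.25 lat 3.72 z 177.1 F along -0.0 Flat 0.0 Fz -2.3 rot [ 3.142 -0.     0.207] w 9.71070460246761 59.824122190475464
bosstop [243.6 210. ]
bossR [244.3 167.8]
b20 [243.8 182.3]
coltop [265.3 208.1]
colR [264.7 173.2]
shL [241.4 206.2]
shR [263.1 206.3]
ftL [243.8 180.4]
ftR [260.6 180.5]
150 g [ 27  27  27  26  25  26  26  26  26  27  26  27  25  26  25  24  24  24
  24  25  25  24  26  23  25  24  24  23  23  23  23  24  23  23  24  22
  23  23  22  22  23  18  -2 -21]
   s [80 79 78 79 79 80 80 79 80 80 80 80 81 79 79 78 79 80 78 80 79 78 79 79
 79 79 79 79 79 78 78 78 77 78 77 79 77 78 80 78 78 77 75 69]
154 g [25 27 26 26 26 25 26 25 26 26 26 25 25 25 26 26 25 25 24 24 25 25 23 22
 24 24 24 25 25 25 23 23 23 24 24 21 23 21 22 22 23 23 23  7]
   s [77 78 78 79 78 79 78 78 78 78 77 75 78 78 77 78 78 78 77 78 77 77 76 78
 78 77 77 77 76 78 78 78 77 77 77 77 76 76 77 77 76 77 77 74]
158 g [60 60 59 60 58 58 60 61 61 60 60 59 58 58 58 57 58 58 57 57 58 58 58 57
 57 56 55 55 55 56 56 56 56 56 56 56 56 55 54 55 54 54 56 55]
   s [148 147 146 146 147 147 147 148 149 147 148
[... 4266 characters left out ...]
 -2  -3  -3]
   s [ 90  90  89  89  89  89  88  86  91 183 241 235 233 232 232 232 232 232
 232 232 232 231 232 232 232 232 234 237 217 144 139 135 111  80  78  80
  80  78  67  51  50  52  51  51]
214 g [ 29  28  29  28  28  28  28  30  22  -6  -9  -8  -6  -7  -8  -7  -7  -7
  -7  -7  -7  -6  -6 -13  -9  -7  -9  -8  -9  -8  -5   0   3  -1  -2   0
   0   0  -1   0   0  -1  -1   0]
   s [ 87  89  87  88  89  89  89  82  91 182 240 234 232 232 231 232 232 233
 233 233 235 236 237 215 142 139 140 141 140 144 139 112  71  70  76  78
  78  78  79  79  80  80  80  79]
t 17.4 along 0.25 lat 3.67 z 177.1 F along -0.6 Flat -0.3 Fz -2.3 rot [-3.142 -0.     0.207] w 9.938777913602053 59.825279116630554
```

Request:
{"op": "send_rows", "data": {
  "series": [
    {"ax":0,"ay":0,"az":0.002,"dx":0,"dy":0.17,"dz":0,"hand":1},
    {"ax":0,"ay":0,"az":0.002,"dx":0,"dy":0.17,"dz":0,"hand":1},
    {"ax":0,"ay":0,"az":0.002,"dx":0,"dy":0.17,"dz":0,"hand":1},
    {"ax":0,"ay":0,"az":0.002,"dx":0,"dy":0.17,"dz":0,"hand":1}
  ]
}}

```text
clock: 17.8
eef_pos: [592.8, 84.6, 176.9]
tool_rot: [-3.142, 0.0, 0.205]
force: [0.0, 1.0, -2.6]
width: 10.2
gripper_force: 59.9
```

```bash
python3 f.py; python3 -c "
from h import *
d=get_image('wrist');np.savez('w7.npz',**d)
b=np.array([589,85.3]);e=np.array([-.2026,.979]);n=np.array([.979,.2026])
def L(nm,u,v,z):
  p=onz(d,u,v,z)[:2]-b;print(nm,'along',(p@e).round(2),'lat',(p@n).round(2))
p=d['pixels'].astype(float);g=p[:,:,1]-p[:,:,0];s=p.mean(2)
def ed(a,lo,hi):
  x=np.diff(a[lo:hi]);i=np.argmax(abs(x));w=abs(x[max(0,i-1):i+2]);return lo+.5+(w*np.arange(max(0,i-1),max(0,i-1)+len(w))).sum()/w.sum()
for v in(176,178):
  L('boss',ed(g[v],236,250),v,98);L('collar',ed(g[v],258,272),v,93)
z=read_state()['eef_pos'][2]-64
rs=ed(s[:,251],198,212);rf=ed(g[:,251],174,190);print(rs,rf)
for v in(rs+2,rs+4):L('shoulder L',ed(g[int(v)],234,246),v,z+50)
L('shoulder out',251,rs,z+50);L('foot out',251,rf,z)
v=int(rf)+2;L('footL',ed(g[v],236,248),v,z);print(g[v,255:268].astype(int))
print('shaft edges');u=310;print(g[150:240:2,u].astype(int),s[150:240:2,u].astype(int))
"
```

```text
t 17.8 along -1.42 lat 3.62 z 176.9 F along 0.9 Flat 0.2 Fz -2.6 rot [-3.142  0.     0.205] w 10.214033031325034 59.870052337646484
boss along 6.64 lat 21.69
collar along -8.28 lat 20.42
boss along 6.67 lat 20.25
collar along -7.96 lat 18.95
204.5614525139665 179.38888888888889
shoulder L along 4.82 lat 22.4
shoulder L along 4.85 lat 21.32
shoulder out along -0.6 lat 23.48
foot out along -0.46 lat 23.26
footL along 3.68 lat 22.17
[-5 -4 -6 -2  9 22 22 10  2  2  1  1  2]
shaft edges
[-25 -25 -25 -25 -26 -24 -26 -26 -25 -25 -25 -27 -28 -27 -27 -27 -29 -28
 -27 -10  -9  -8  -9 -10  -8  -8  -9  -9  -8  -8  -6 -41 -50 -48 -49 -48
 -48 -46 -48 -47 -45 -50 -52 -51 -47] [ 66  69  69  66  66  69  68  69  68  69  70  71  72  72  71  72  73  75
  70 118 128 134 138 141 147 147 143 139 137 132 126 107 109 110 111 105
 105 104 106 104 102 108 114 110 106]
```

Request:
{"op": "send_rows", "data": {
  "series": [
    {"ax":0,"ay":0,"az":0,"dx":-0.07,"dy":0,"dz":0.2,"hand":1},
    {"ax":0,"ay":0,"az":0,"dx":-0.07,"dy":0,"dz":0.6,"hand":1},
    {"ax":0,"ay":0,"az":0,"dx":-0.07,"dy":0,"dz":1,"hand":1},
    {"ax":0,"ay":0,"az":0,"dx":-0.07,"dy":0,"dz":1.4,"hand":1},
    {"ax":0,"ay":0,"az":0,"dx":-0.07,"dy":0,"dz":1.8,"hand":1},
    {"ax":0,"ay":0,"az":0,"dx":-0.07,"dy":0,"dz":2,"hand":1},
    {"ax":0,"ay":0,"az":0,"dx":-0.07,"dy":0,"dz":2,"hand":1}
  ]
}}

```text
clock: 18.55
eef_pos: [591.9, 84.5, 156.5]
tool_rot: [-3.142, 0.001, 0.205]
force: [-0.8, 0.5, -2.2]
width: 9.9
gripper_force: 59.9
```

```bash
python3 f.py; python3 -c "
from h import *
d=np.load('w7.npz');b=np.array([589,85.3]);n=np.array([.979,.2026])
print([((onz(d,310,v,85)[:2]-b)@n).round(2) for v in (186.8,211)])"
```

```text
t 18.55 along -1.43 lat 2.71 z 156.5 F along 0.6 Flat -0.7 Fz -2.2 rot [-3.142e+00  1.000e-03  2.050e-01] w 9.888052235161807 59.870343804359436
[np.float64(10.12), np.float64(-9.07)]
```

Request:
{"op": "send_rows", "data": {
  "series": [
    {"ax":0,"ay":0,"az":0,"dx":0,"dy":0,"dz":0.3,"hand":1},
    {"ax":0,"ay":0,"az":0,"dx":0,"dy":0,"dz":0.7,"hand":1},
    {"ax":0,"ay":0,"az":0,"dx":0,"dy":0,"dz":1,"hand":1},
    {"ax":0,"ay":0,"az":0,"dx":0,"dy":0,"dz":1.3,"hand":1},
    {"ax":0,"ay":0,"az":0,"dx":0,"dy":0,"dz":1.6,"hand":1},
    {"ax":0,"ay":0,"az":0,"dx":0,"dy":0,"dz":1.6,"hand":1}
  ]
}}

```text
clock: 19.15
eef_pos: [591.8, 84.4, 140.4]
tool_rot: [-3.142, 0.001, 0.205]
force: [-0.9, -0.1, -2.3]
width: 10.0
gripper_force: 59.9
```

```bash
python3 f.py
```

```text
t 19.15 along -1.44 lat 2.6 z 140.4 F along 0.0 Flat -0.9 Fz -2.3 rot [-3.142e+00  1.000e-03  2.050e-01] w 9.96330951244906 59.869882464408875
```

Request:
{"op": "send_rows", "data": {
  "series": [
    {"ax":0,"ay":0,"az":0,"dx":0,"dy":0,"dz":0.3,"hand":1},
    {"ax":0,"ay":0,"az":0,"dx":0,"dy":0,"dz":0.6,"hand":1},
    {"ax":0,"ay":0,"az":0,"dx":0,"dy":0,"dz":0.9,"hand":1},
    {"ax":0,"ay":0,"az":0,"dx":0,"dy":0,"dz":1.2,"hand":1},
    {"ax":0,"ay":0,"az":0,"dx":0,"dy":0,"dz":1.4,"hand":1},
    {"ax":0,"ay":0,"az":0,"dx":0,"dy":0,"dz":1.4,"hand":1}
  ]
}}

```text
clock: 19.75
eef_pos: [591.9, 84.4, 126.5]
tool_rot: [-3.142, 0.001, 0.205]
force: [-0.6, -0.7, -2.8]
width: 10.0
gripper_force: 59.9
```

```bash
python3 f.py
```

```text
t 19.75 along -1.44 lat 2.69 z 126.5 F along -0.5 Flat -0.7 Fz -2.8 rot [-3.142e+00  1.000e-03  2.050e-01] w 9.997952317712054 59.87003982067108
```

Feet are ~62 mm up and the shim is astride freely. The last few millimetres go slowly.

Request:
{"op": "send_rows", "data": {
  "series": [
    {"ax":0,"ay":0,"az":0,"dx":0,"dy":0,"dz":0.1,"hand":1},
    {"ax":0,"ay":0,"az":0,"dx":0,"dy":0,"dz":0.2,"hand":1},
    {"ax":0,"ay":0,"az":0,"dx":0,"dy":0,"dz":0.3,"hand":1},
    {"ax":0,"ay":0,"az":0,"dx":0,"dy":0,"dz":0.4,"hand":1},
    {"ax":0,"ay":0,"az":0,"dx":0,"dy":0,"dz":0.4,"hand":1}
  ]
}}

```text
clock: 20.25
eef_pos: [592.3, 84.5, 123.2]
tool_rot: [-3.142, -0.0, 0.205]
force: [-0.5, -0.4, -0.1]
width: 10.0
gripper_force: 60.2
```

```bash
python3 f.py
```

```text
t 20.25 along -1.46 lat 3.04 z 123.2 F along -0.3 Flat -0.6 Fz -0.1 rot [-3.142 -0.     0.205] w 9.956641077323896 60.18488645553589
```

Request:
{"op": "send_rows", "data": {
  "series": [
    {"ax":0,"ay":0,"az":0,"dx":0,"dy":0,"dz":0.1,"hand":1},
    {"ax":0,"ay":0,"az":0,"dx":0,"dy":0,"dz":0.15,"hand":1},
    {"ax":0,"ay":0,"az":0,"dx":0,"dy":0,"dz":0.15,"hand":1}
  ]
}}

```text
clock: 20.55
eef_pos: [592.3, 84.5, 123.1]
tool_rot: [-3.141, -0.001, 0.205]
force: [-3.5, -0.5, 9.8]
width: 9.7
gripper_force: 61.9
```

```bash
python3 f.py
```

```text
t 20.55 along -1.45 lat 3.11 z 123.1 F along 0.2 Flat -3.5 Fz 9.8 rot [-3.141e+00 -1.000e-03  2.050e-01] w 9.728409342597223 61.91996097564697
```

Request:
{"op": "send_rows", "data": {
  "series": [
    {"ax":0,"ay":0,"az":0,"dx":0,"dy":0,"dz":-0.1,"hand":1},
    {"ax":0,"ay":0,"az":0,"dx":0,"dy":0,"dz":-0.1,"hand":0.7},
    {"ax":0,"ay":0,"az":0,"dx":0,"dy":0,"dz":-0.1,"hand":0.7},
    {"ax":0,"ay":0,"az":0,"dx":0,"dy":0,"dz":-0.1,"hand":0.7},
    {"ax":0,"ay":0,"az":0,"dx":0,"dy":0,"dz":-1,"hand":0.7},
    {"ax":0,"ay":0,"az":0,"dx":0,"dy":0,"dz":-3,"hand":0.7},
    {"ax":0,"ay":0,"az":0,"dx":0,"dy":0,"dz":-6,"hand":0.7},
    {"ax":0,"ay":0,"az":0,"dx":0,"dy":0,"dz":-9.8,"hand":0.7},
    {"ax":0,"ay":0,"az":0,"dx":0,"dy":0,"dz":-9.8,"hand":0.7},
    {"ax":0,"ay":0,"az":0,"dx":0,"dy":0,"dz":-9.8,"hand":0.7}
  ]
}}

```text
clock: 21.55
eef_pos: [592.9, 84.6, 220.9]
tool_rot: [3.142, -0.003, 0.205]
force: [-0.5, 0.1, -0.8]
width: 25.5
gripper_force: 0.0
```

```bash
python3 f.py; python3 -c "
from h import *
d=get_image('wrist');np.savez('w8.npz',**d)
b=np.array([589,85.3]);e=np.array([-.2026,.979]);n=np.array([.979,.2026])
f=lambda al,la,z:proj(d,[*(b+al*e+la*n),z]).round(1)
for nm,a in dict(boss=(6.65,0.5,109),col=(-8.2,.5,105),shTop=(-.7,.5,151),tabL=(4.8,.5,151),tabR=(-6.2,.5,151),tabout=(-.7,14.5,151),tabin=(-.7,-13.5,151),shoutout=(-.7,22.5,109)).items():print(nm,f(*a))
p=d['pixels'].astype(int);s=p.sum(2)//3
for v in range(160,224,6):print(v,s[v,230:276])
P=b+(-10.5-46+3)*e+.7*n;print(P);go([*P,200],1.775)"
```

```text
t 21.55 along -1.5 lat 3.63 z 220.9 F along 0.2 Flat -0.5 Fz -0.8 rot [ 3.142e+00 -3.000e-03  2.050e-01] w 25.538812661937925 0.0
boss [242.4 191.6]
col [260.5 190.2]
shTop [251.3 209.4]
tabL [243.3 209.3]
tabR [259.3 209.4]
tabout [251.3 189.9]
tabin [251.3 228.1]
shoutout [251.4 165. ]
160 [100  99  99 100  99  99  99  98  97  98  98  97  93  83  84 102 121 125
 126 125 124 125 125 123 125 122 124 124 112  90  89  88  88  88  88  88
  88  89  88  89  85  77  76  75  75  75]
166 [117 117 118 117 117 116 116 117 115 115 115 116 102  80 104 193 241 237
 235 235 235 235 234 234 234 235 235 237 224 148  82  72  83  92  96  97
  96  96  95  94  93  95  93  92  91  84]
172 [127 126 127 126 126 127 126 125 125 126 126 124 108  79 104 200 242 237
 235 235 236 235 235 235 235 235 236 238 229 150  79  69  87 107 112 112
 112 110 110 108 103  96 102 105 107  97]
178 [136 136 137 137 121  92  95 103 109 101  90  88  84 106 134 128 122 123
 123 121 122 122 121 122 122 123 123 123 124 133 128  95  80  82  84  84
  84  83  82  81  82  83  81  82  81  92]
184 [145 145 145 145 145 129  92  89  91  9
[... 747 characters left out ...]
18 118 118 118 119 119 119 118 105  91 118 143 143 142
 142 143 143 143 141 142 141 142 142 142 142 131 125 146 146 145 144 137
 115  88  80 100 107 106 106 107 108 107]
214 [142 141 142 144 143 143 143 143 144 140 145 191 219 171 132 138 139 139
 140 139 140 139 140 140 138 140 140 140 139 142 143 145 147 146 145 136
 113 101 111 110 110 110 111 111 112 112]
220 [114 114 115 113 115 115 114 115 114 115 115 114 113 120 135 143 140 139
 156 178 180 166 140 140 141 141 142 142 142 137 119 107 107 107 107 106
 105 105 104 104 104 103 102 101 102 101]
[600.5244   33.06532]
pos [591.9  84.5 219.7] rot [-3.142 -0.     0.205] F [-0.5  0.9 -0.4] t 21.6
d(cm) [-0.2   5.21  1.97] a [ 0.   -0.   -1.57]
```

The shim stands upright where expected. Now I'll re-grip the shaft farther out, to keep the gripper body clear of the tab.

```bash
python3 -c "
from h import *
b=np.array([589,85.3]);e=np.array([-.2026,.979]);n=np.array([.979,.2026])
P=b-68*e+.7*n;print(P);go([*P,200],1.775)"
```

```text
[603.4621   18.86982]
pos [591.9  84.5 219.7] rot [-3.142 -0.     0.205] F [-0.5  0.9 -0.4] t 21.6
d(cm) [-0.21  6.66  1.97] a [ 0.   -0.   -1.57]
```

Request:
{"op": "send_rows", "data": {
  "series": [
    {"ax":0,"ay":0,"az":0,"dx":-0.2,"dy":3,"dz":0,"hand":0.4},
    {"ax":0,"ay":0,"az":-0.15,"dx":-0.2,"dy":6.7,"dz":0,"hand":0.4},
    {"ax":0,"ay":0,"az":-0.5,"dx":-0.2,"dy":6.7,"dz":1,"hand":0.4},
    {"ax":0,"ay":0,"az":-1,"dx":-0.2,"dy":6.7,"dz":2,"hand":0.4},
    {"ax":0,"ay":0,"az":-1.57,"dx":-0.2,"dy":6.7,"dz":2,"hand":0.4},
    {"ax":0,"ay":0,"az":-1.57,"dx":-0.2,"dy":6.7,"dz":2,"hand":0.4},
    {"ax":0,"ay":0,"az":-1.57,"dx":-0.2,"dy":6.7,"dz":2,"hand":0.4},
    {"ax":0,"ay":0,"az":-1.57,"dx":-0.2,"dy":6.7,"dz":2,"hand":0.4},
    {"ax":0,"ay":0,"az":-1.57,"dx":-0.2,"dy":6.7,"dz":2,"hand":0.4},
    {"ax":0,"ay":0,"az":-1.57,"dx":-0.2,"dy":6.7,"dz":2,"hand":0.4}
  ]
}}

```text
clock: 22.6
eef_pos: [602.8, 18.4, 198.0]
tool_rot: [-3.139, 0.0, 1.561]
force: [0.3, 0.1, -0.0]
width: 51.1
gripper_force: 0.0
```

Request:
{"op": "send_rows", "data": {
  "series": [
    {"ax":0,"ay":0,"az":-0.26,"dx":0,"dy":0,"dz":0,"hand":0.4},
    {"ax":0,"ay":0,"az":-0.26,"dx":0,"dy":0,"dz":0,"hand":0.4},
    {"ax":0,"ay":0,"az":-0.26,"dx":0,"dy":0,"dz":0,"hand":0.4},
    {"ax":0,"ay":0,"az":-0.26,"dx":0,"dy":0,"dz":0,"hand":0.4}
  ]
}}

```text
clock: 23.0
eef_pos: [603.2, 18.3, 198.5]
tool_rot: [-3.14, -0.001, 1.812]
force: [0.6, 0.2, -0.7]
width: 51.3
gripper_force: 0.0
```

```bash
python3 f.py; python3 -c "
from h import *
b=np.array([589,85.3]);e=np.array([-.2026,.979]);n=np.array([.979,.2026])
P=b-68*e+.7*n;go([*P,68],1.775)"
```

```text
t 23.0 along -68.48 lat 0.33 z 198.5 F along 0.1 Flat 0.6 Fz -0.7 rot [-3.140e+00 -1.000e-03  1.812e+00] w 51.255385995202744 0.0
pos [603.2  18.3 198.5] rot [-3.140e+00 -1.000e-03  1.812e+00] F [ 0.6  0.2 -0.7] t 23.0
d(cm) [ 0.04  0.06 13.05] a [-0.002 -0.001  0.037]
```

Request:
{"op": "send_rows", "data": {
  "series": [
    {"ax":0,"ay":0,"az":0.037,"dx":0,"dy":0.05,"dz":4,"hand":0.4},
    {"ax":0,"ay":0,"az":0.037,"dx":0,"dy":0.05,"dz":8,"hand":0.4},
    {"ax":0,"ay":0,"az":0.037,"dx":0,"dy":0.05,"dz":11,"hand":0.4},
    {"ax":0,"ay":0,"az":0.037,"dx":0,"dy":0.05,"dz":13,"hand":0.4},
    {"ax":0,"ay":0,"az":0.037,"dx":0,"dy":0.05,"dz":13,"hand":0.4},
    {"ax":0,"ay":0,"az":0.037,"dx":0,"dy":0.05,"dz":13,"hand":1},
    {"ax":0,"ay":0,"az":0.037,"dx":0,"dy":0.05,"dz":13,"hand":1},
    {"ax":0,"ay":0,"az":0.037,"dx":0,"dy":0.05,"dz":13,"hand":1},
    {"ax":0,"ay":0,"az":0.037,"dx":0,"dy":0.05,"dz":13,"hand":1},
    {"ax":0,"ay":0,"az":0.037,"dx":0,"dy":0.05,"dz":13,"hand":1}
  ]
}}

```text
clock: 24.0
eef_pos: [603.6, 18.4, 71.0]
tool_rot: [-3.141, 0.0, 1.777]
force: [-4.2, -0.2, 5.1]
width: 15.9
gripper_force: 58.7
```

```bash
python3 f.py
```

```text
t 24.0 along -68.41 lat 0.72 z 71.0 F along 0.7 Flat -4.1 Fz 5.1 rot [-3.141  0.     1.777] w 15.8804438577584 58.675931096076965
```

Request:
{"op": "send_rows", "data": {
  "series": [
    {"ax":0,"ay":0,"az":0,"dx":0.05,"dy":0,"dz":0,"hand":1},
    {"ax":0,"ay":0,"az":0,"dx":0.1,"dy":0,"dz":0,"hand":1},
    {"ax":0,"ay":0,"az":0,"dx":0.15,"dy":0,"dz":0,"hand":1},
    {"ax":0,"ay":0,"az":0,"dx":0.2,"dy":0,"dz":0,"hand":1},
    {"ax":0,"ay":0,"az":0,"dx":0.25,"dy":0,"dz":0,"hand":1},
    {"ax":0,"ay":0,"az":0,"dx":0.3,"dy":0,"dz":0,"hand":1},
    {"ax":0,"ay":0,"az":0,"dx":0.35,"dy":0,"dz":0,"hand":1},
    {"ax":0,"ay":0,"az":0,"dx":0.4,"dy":0,"dz":0,"hand":1}
  ]
}}

```text
clock: 24.8
eef_pos: [603.4, 19.2, 71.0]
tool_rot: [-3.141, 0.004, 1.775]
force: [-3.3, -5.1, 5.4]
width: 16.3
gripper_force: 58.6
```

```bash
python3 f.py
```

```text
t 24.8 along -67.62 lat 0.74 z 71.0 F along -4.3 Flat -4.2 Fz 5.4 rot [-3.141  0.004  1.775] w 16.33167598903758 58.581045269966125
```

Request:
{"op": "send_rows", "data": {
  "series": [
    {"ax":0,"ay":0,"az":0,"dx":0.05,"dy":0,"dz":0,"hand":1},
    {"ax":0,"ay":0,"az":0,"dx":0.1,"dy":0,"dz":0,"hand":1},
    {"ax":0,"ay":0,"az":0,"dx":0.15,"dy":0,"dz":0,"hand":1},
    {"ax":0,"ay":0,"az":0,"dx":0.2,"dy":0,"dz":0,"hand":1},
    {"ax":0,"ay":0,"az":0,"dx":0.25,"dy":0,"dz":0,"hand":1},
    {"ax":0,"ay":0,"az":0,"dx":0.3,"dy":0,"dz":0,"hand":1}
  ]
}}

```text
clock: 25.4
eef_pos: [603.0, 21.1, 71.0]
tool_rot: [-3.141, 0.005, 1.775]
force: [-1.9, -6.7, 5.6]
width: 16.2
gripper_force: 58.6
```

```bash
python3 f.py
```

```text
t 25.4 along -65.67 lat 0.74 z 71.0 F along -6.2 Flat -3.2 Fz 5.6 rot [-3.141  0.005  1.775] w 16.20903358221398 58.551660776138306
```

Request:
{"op": "send_rows", "data": {
  "series": [
    {"ax":0,"ay":0,"az":0,"dx":0.05,"dy":0,"dz":0,"hand":1},
    {"ax":0,"ay":0,"az":0,"dx":0.1,"dy":0,"dz":0,"hand":1},
    {"ax":0,"ay":0,"az":0,"dx":0.15,"dy":0,"dz":0,"hand":1},
    {"ax":0,"ay":0,"az":0,"dx":0.2,"dy":0,"dz":0,"hand":1},
    {"ax":0,"ay":0,"az":0,"dx":0.2,"dy":0,"dz":0,"hand":1}
  ]
}}

```text
clock: 25.9
eef_pos: [602.8, 22.3, 71.0]
tool_rot: [-3.141, 0.006, 1.774]
force: [-1.5, -9.1, 5.4]
width: 15.8
gripper_force: 58.5
```

```bash
python3 f.py
```

```text
t 25.9 along -64.49 lat 0.73 z 71.0 F along -8.6 Flat -3.4 Fz 5.4 rot [-3.141  0.006  1.774] w 15.84390124655785 58.52337419986725
```

Stopped at −64.5, exactly as expected (14.94 − 11 mm). I'll lean to about 13 N, unload and release.

Request:
{"op": "send_rows", "data": {
  "series": [
    {"ax":0,"ay":0,"az":0,"dx":0.1,"dy":0,"dz":0,"hand":1},
    {"ax":0,"ay":0,"az":0,"dx":0.2,"dy":0,"dz":0,"hand":1},
    {"ax":0,"ay":0,"az":0,"dx":0.3,"dy":0,"dz":0,"hand":1},
    {"ax":0,"ay":0,"az":0,"dx":0.3,"dy":0,"dz":0,"hand":1},
    {"ax":0,"ay":0,"az":0,"dx":0.3,"dy":0,"dz":0,"hand":1},
    {"ax":0,"ay":0,"az":0,"dx":0.3,"dy":0,"dz":0,"hand":1},
    {"ax":0,"ay":0,"az":0,"dx":0.3,"dy":0,"dz":0,"hand":1},
    {"ax":0,"ay":0,"az":0,"dx":0.3,"dy":0,"dz":0,"hand":1}
  ]
}}

```text
clock: 26.7
eef_pos: [602.8, 22.3, 71.0]
tool_rot: [-3.141, 0.009, 1.773]
force: [-0.4, -12.9, 4.2]
width: 16.3
gripper_force: 58.4
```

```bash
python3 f.py
```

```text
t 26.7 along -64.46 lat 0.74 z 71.0 F along -12.6 Flat -3.0 Fz 4.2 rot [-3.141  0.009  1.773] w 16.283376009793933 58.433475494384766
```

Request:
{"op": "send_rows", "data": {
  "series": [
    {"ax":0,"ay":0,"az":0,"dx":-0.2,"dy":0,"dz":0,"hand":1},
    {"ax":0,"ay":0,"az":0,"dx":-0.4,"dy":0,"dz":0,"hand":1},
    {"ax":0,"ay":0,"az":0,"dx":-0.55,"dy":0,"dz":0,"hand":1},
    {"ax":0,"ay":0,"az":0,"dx":-0.55,"dy":0,"dz":0,"hand":1}
  ]
}}

```text
clock: 27.1
eef_pos: [602.8, 22.3, 71.0]
tool_rot: [-3.141, 0.003, 1.775]
force: [-2.8, -4.9, 5.0]
width: 16.1
gripper_force: 58.6
```

```bash
python3 f.py
```

```text
t 27.1 along -64.49 lat 0.75 z 71.0 F along -4.2 Flat -3.8 Fz 5.0 rot [-3.141e+00  3.000e-03  1.775e+00] w 16.127584029890205 58.60386550426483
```

Request:
{"op": "send_rows", "data": {
  "series": [
    {"ax":0,"ay":0,"az":0,"dx":-0.1,"dy":0,"dz":0,"hand":0.5},
    {"ax":0,"ay":0,"az":0,"dx":-0.1,"dy":0,"dz":0,"hand":0.4},
    {"ax":0,"ay":0,"az":0,"dx":-0.1,"dy":0,"dz":0,"hand":0.4},
    {"ax":0,"ay":0,"az":0,"dx":-0.1,"dy":0,"dz":-2,"hand":0.4},
    {"ax":0,"ay":0,"az":0,"dx":-0.1,"dy":0,"dz":-5,"hand":0.4},
    {"ax":0,"ay":0,"az":0,"dx":-0.1,"dy":0,"dz":-9,"hand":0.4},
    {"ax":0,"ay":0,"az":0,"dx":-0.1,"dy":0,"dz":-13,"hand":0.4},
    {"ax":0,"ay":0,"az":0,"dx":-0.1,"dy":0,"dz":-13,"hand":0.4},
    {"ax":0,"ay":0,"az":0,"dx":-0.1,"dy":0,"dz":-13,"hand":0.4},
    {"ax":0,"ay":0,"az":0,"dx":-0.1,"dy":0,"dz":-13,"hand":0.4}
  ]
}}

```text
clock: 28.1
eef_pos: [602.4, 24.0, 198.5]
tool_rot: [-3.14, -0.0, 1.778]
force: [-0.5, -0.1, 0.3]
width: 51.6
gripper_force: 0.0
```

```bash
python3 f.py; python3 -c "
from h import *
d=get_image('wrist');np.savez('w9.npz',**d)
b=np.array([589,85.3]);e=np.array([-.2026,.979]);n=np.array([.979,.2026])
f=lambda al,la,z:proj(d,[*(b+al*e+la*n),z]).round(1)
for nm,a in dict(bossedge=(6.65,12,105),tabtopIn=(6.65,.5,151),tabtopOut=(-4.35,.5,151),tabXp=(1,14.5,151),tabXm=(1,-13.5,151),colIn=(-4.35,.5,105),colOut=(-16.35,.5,105),noseEnd=(-91.35,.5,85)).items():print(nm,f(*a))
s=d['pixels'].astype(int).sum(2)//3
u=int(f(-4,.5,151)[0]);print(u);print('col',s[60:200,u].tolist())
v=int(f(1,.5,151)[1]);print(v,s[v,u-45:u+45].tolist())"
```

```text
t 28.1 along -62.77 lat 0.73 z 198.5 F along 0.0 Flat -0.5 Fz 0.3 rot [-3.14  -0.     1.778] w 51.61597941587225 0.0
bossedge [269.1  99.5]
tabtopIn [252.4 101.6]
tabtopOut [252.3 121.6]
tabXp [277.1 112. ]
tabXm [227.5 111.8]
colIn [252.4 115.7]
colOut [252.4 132.9]
noseEnd [252.1 220.2]
252
col [143, 143, 143, 142, 143, 143, 143, 143, 144, 143, 144, 143, 144, 144, 144, 143, 142, 142, 142, 141, 140, 140, 140, 139, 140, 139, 139, 138, 138, 138, 138, 137, 137, 138, 137, 136, 136, 136, 132, 117, 123, 112, 206, 241, 238, 236, 236, 236, 236, 235, 236, 236, 236, 235, 235, 234, 234, 234, 234, 234, 236, 242, 192, 91, 64, 68, 70, 69, 69, 77, 84, 85, 105, 132, 212, 231, 227, 226, 225, 225, 225, 226, 225, 225, 225, 225, 225, 225, 225, 224, 225, 225, 225, 225, 224, 224, 225, 225, 224, 224, 224, 224, 223, 223, 224, 223, 223, 223, 223, 223, 223, 223, 223, 223, 222, 223, 223, 223, 223, 222, 223, 223, 222, 222, 223, 223, 223, 222, 223, 222, 223, 222, 222, 222, 222, 223, 222, 222, 222, 221]
111 [124, 135, 138, 139, 138, 139, 140, 138, 138, 138, 140, 140, 128, 148, 214, 234, 231, 230, 230, 230, 230, 232, 234, 235, 235, 234, 234, 234, 234, 233, 232, 232, 232, 232, 233, 232, 232, 233, 232, 230, 230, 231, 232, 233, 235, 236, 235, 234, 232, 231, 231, 230, 230, 230, 231, 231, 230, 230, 230, 231, 232, 232, 233, 233, 234, 233, 232, 232, 231, 232, 233, 232, 232, 232, 231, 232, 234, 231, 194, 123, 120, 136, 137, 136, 137, 137, 136, 137, 137, 138]
```

The numbers agree: the shim tab spans rows 102–122, upright against the boss, the collar bears on it and the hand is clear. I'll hand it in.

```bash
python3 -c "
from cell import *
print(finish_job())"
```

```text
the job is handed in; nothing more can be done
None
```

The job is handed in: I felt 14.9 mm of end float, stood the thick (11 mm) shim astride the shaft on the ledge, pushed the collar back in against it to leave about 3.9 mm, and let go, with the hand clear and 28 s on the robot clock.

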